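# Put the dial gauge back in its fitted case

## Task

Put the large dial gauge, lying by itself on the bench in front of the two sloping stands, away in the empty yellow case, which may sit a little to one side on its stand: lay it face up in its recess with its stem toward the low end, and press it gently home until the stem is snapped into the spring clip and the bezel lies flush on the grey insert all round. Press on the bezel's rim, not on the glass, and do not disturb the other things.

Things in the scene. Friction and masses are not known exactly. Their poses are not given: they have to be found in the camera images.
- gauge: The large dial gauge, loose on the bench on its flat back, face up, about 0.16 kg. Round light-metal body 52 mm across, 14 mm high (lower edge bevelled 2.5 mm), topped by a black knurled bezel 58 mm across, 10 mm high: 24 mm in all. A stem sticks out to -x, a black cap 7 mm thick to +x, 48 mm from the centre. Origin: middle of the back; z out through the face.
- gauge_tip (a point): End of the large gauge's spindle, 70 mm from its centre toward the gauge's -x and 7 mm above its back, on the stem's axis. The steel stem is 8 mm thick and reaches 50 mm from the centre; from there the spindle, 4.6 mm thick, goes on to 71 mm. Axes as the gauge's.
- gauge_glass: The glass over the large gauge's white dial, 47 mm across. It lies 2 mm lower than the bezel's rim round it, which is 5 mm wide. Fixed to the gauge, with the gauge's own origin and axes.
- restA: Sloping steel shelf (134 mm wide, 28 degrees, low end toward the robot) with the empty case on it: yellow, 148 x 104 x 26 mm, grey hard insert. The case lies against the shelf's low lip, its sides along x, but sits anywhere up to 9 mm off the middle in y (not measured: look or feel); its feet grip up to 12 N sideways. Origin: see restA_pocket; x up the slope, z its normal.
- restA_pocket (a point): Centre of the case's round pocket on the insert's flat surface, were the case in the middle of its shelf (it shifts in y with the case). Pocket: 12-sided, 55 mm across, 16 deep; 15 mm wide channels lead to -x (stem) and +x (cap). Home: gauge's axes along the shelf's, its back 14 mm below the surface, bezel's underside on it. The case spans x -80 to +68 mm from here.
- restA_clip (a point): Middle of the case's spring clip (shifts in y with the case), 44 mm down the slope from the pocket's centre: two rounded sprung jaws 4 mm apart just under the surface. The stem meets them 9 mm above home, parts them at some 10 N (12 to 18 N on the bezel's rim by the stem) and snaps below; until then the stem end stands up, some 7 degrees out of flush.
- restB: Sloping shelf of the other stand (same slope, same frame convention) with a smaller case, 120 x 88 mm, already holding the small gauge. Leave it alone.
- small_gauge: A smaller dial gauge of the same form, bezel 42 mm across, lying in the smaller case. Leave it there.
- gauge_block: A steel gauge block lying flat on the bench, 60 x 35 x 9 mm. Origin: centre of its underside. Leave it alone.
- jar: A small glass jar with a white lid, 36 mm across and 42 mm high, on the bench. Origin: centre of its underside. Leave it alone.

How it is judged:
By the outcome, as a careful person would: the job done as asked, in the order asked, and still so for the second after the job is handed in, with the robot touching nothing.
It also fails if it takes over 58 s, if anything falls off the work surface, if the arm or the gripper's body presses on something with over 40 N, if the wrist force passes 120 N, or if a joint passes its speed limit or range.

## Robot

A 7-joint arm with a two-finger parallel gripper is mounted at the origin on the work surface. World frame = base frame: x ahead of the robot, y to its left, z up, the work surface at z = 0. Lengths are in m, angles in rad, forces in N, time in s.
With the tool pointing down it reaches from about 0.425 to 1.025 m from the base axis. Payload 9.4 kg.
Tool frame: the origin (TCP) lies midway between the tips of the shut fingers; the grasp point (between the pads) lies 19 mm behind it; z points along the fingers, y is the line along which they close (so a half turn about z gives the same grasp; the last joint's range is limited). The gripper opens to 93 mm and grips with 3 to 60 N. Pads are 15 mm wide; open, the fingers measure 128 mm over their backs; the gripper's body (75 mm by 188 mm) begins 65 mm behind the grasp point.
Start: joints at [1.071, 0.599, -0.003, 1.599, 0.002, 0.943, -0.08], TCP at [0.297, -0.661, 0.219] pointing down, gripper open.
Joint ranges: [-2.57, 2.57], [-0.35, 1.97], [-1.29, 1.29], [0.11, 2.56], [-1.05, 4.19], [0.11, 1.86], [-2.63, 2.63]. Speed limits (rad/s): [2.22, 2.22, 3.01, 3.01, 3.14, 3.14, 3.14].

## Interface

Orientations are given as a 3x3 rotation matrix whose columns are the frame's x, y, z axes.
In Python, from bench import arm, imaging, workorder gives the robot as it stands.
- The arm moves only by the tool play_rows, never from a script. Its argument "moves" is a list that holds one entry, the list of rows, each a list of 7 numbers: the shift along the tool's x, y, z in m, then the turn, a rotation vector about the tool's x, y, z in degrees, then the closure, from -1 (fully open) to 1 (shut). A call has exactly 5 rows; each row is the pose to reach, as a shift and turn from the pose commanded when the call began, along the tool's axes at that moment; what a row does not reach only later rows make up. A row lasts 1/12 s, in which the tool goes at most 41.7 mm and 7.16 degrees, less where a joint would pass 70% of its speed; a pose out of reach is approached as far as the arm can. A call with a gripper value outside its range is refused whole. The fingers move at their own pace and stop on an object; "newtons" is the grip in N (left out, the last holds). Time passes only in rows, so rows that repeat a pose let the fingers close, or fill a call up. It gives the time, the measured TCP pose, the force, the opening and the grip force at its end, in the units of the state.
- arm.sense(): the state, without advancing time (a new reading comes with each control period).
- imaging.camera(name): name is "scene" or "side" or "wrist"; returns (picture, depth): 400x640x3 uint8, blue, green, red; 400x640 float32, m along the optical axis (not along the pixel's ray), 0 where there is no reading.
- imaging.camera_params(name): a dict with "fovy" (degrees; the focal length in pixels is half the picture's height over the tangent of half this angle, whatever the lens; pixels are square), "cx", "cy" (the principal point, pixels), "xyz" and "attitude" of the camera in the world; the wrist camera has in their place "tool_from_camera" (4x4, takes a point from camera to tool coordinates, whose origin is the TCP and whose axes are the flange's). Camera axes: x right, y down, z forward; pixel columns grow to the right and rows downward; lengths in m; the calibration is good to about 2 mm. A picture is of the moment at which its call begins: read the wrist's pose just before it. camera_params takes no time and is no camera call.
- workorder.hand_in(): hands the job in; it is judged then, once.
Trained networks look in the newest picture that a camera, given by its name, has taken for a name from the list of things; names that differ only in an ending like _2 or _b are one class to them, and where a whole thing is asked for, a point or a joint stands for the part that bears it (a point fixed in the world has none). Each returns a list of dicts, best first, with "conf" (0 to 1); they miss things now and then, are a little off and sometimes report something else, mostly with a low value. They report only what shows in the picture. A call takes as long as a camera call.
- imaging.search_frame(target, camera): "extent" ([left, top, width, height] as shares, 0 to 1, of the picture: columns of its width, rows of its height, round what is visible of it).
- imaging.outline_of(target, camera): "mask" (400x640 bool, what is visible of it) and "extent" ([left, top, width, height] as shares, 0 to 1, of the picture: columns of its width, rows of its height, round what is visible of it).
- imaging.spot_point(target, camera): "location" ([column, row] as shares, 0 to 1, of the picture: columns of its width, rows of its height: a listed point, or the origin of a listed thing).
The state is a dict: "t": time; "joint_positions": joint angles; "dq": joint speeds; "effort": joint torques, N m; "ee_pos": TCP position; "orientation": TCP orientation; "force": force on the tool from outside, world axes, zero at the start; "wrist_torque": the same for the moment, N m; "grip_width": opening from 0.0 (shut) to 1.0 (fully open); "grip_force": force on a finger pad.
Only numpy, scipy, OpenCV 4.12 (cv2) and the standard library are available. Lean on these libraries where they do the work, as an engineer would, in place of code of your own. Each camera call takes 0.05 s, during which the arm holds its last target. There are 200 camera calls.

## Working session

There is one attempt and no reset: what is moved stays moved. The work goes in short steps, Python scripts to look and compute and a tool call to move; the robot and the scene stay as the last step left them, time stands still between calls to the robot, and variables do not carry over. Pictures are saved under pics/ and viewed, at most 12 in all, crops included, and the job is handed in when it is done.

Besides the shell and the picture viewer there is one more tool, called after "Request:" as name(argument=value, ...) on one line, values as JSON. play_rows: Moves the arm, as the interface text tells. Its arguments: {"type":"object","properties":{"moves":{"type":"array","items":{"type":"array","items":{"type":"array","items":{"type":"number"}}}},"newtons":{"type":"number"}},"required":["moves"]}

```bash
ls; mkdir -p pics
python3 - <<'E'
from bench import arm, imaging, workorder
import cv2, numpy as np
s=arm.sense(); print(s)
for n in ["scene","side"]:
    p,d=imaging.camera(n); cv2.imwrite(f"pics/{n}0.png",p); np.savez(f"pics/{n}0.npz",p=p,d=d)
    print(n,imaging.camera_params(n))
    for t in ["gauge","gauge_tip","restA_pocket","restA_clip","gauge_glass"]:
        print(t,[(r['conf'],r['location']) for r in imaging.spot_point(t,n)][:2])
print(imaging.camera_params("wrist"))
E
```

```text
pics
{'t': 0.0, 'joint_positions': array([ 1.07128597,  0.60011666, -0.00255137,  1.6001128 ,  0.00177671,
        0.94289404, -0.07981409]), 'dq': array([-0.00115075,  0.00078786,  0.00150709,  0.00298772, -0.0009691 ,
       -0.00173514, -0.00106823]), 'effort': array([ 2.04735829e-04, -7.65080452e+01,  1.49702411e+00, -2.52355921e+01,
       -5.25053206e-02,  1.68602995e-02,  1.93615306e-04]), 'ee_pos': array([ 0.29728326, -0.66072103,  0.21777206]), 'orientation': array([[ 9.11923993e-01,  4.10358494e-01, -7.32346398e-04],
       [ 4.10359131e-01, -9.11923014e-01,  1.34172416e-03],
       [-1.17255628e-04, -1.52407549e-03, -9.99998832e-01]]), 'force': array([ 0.45132813, -0.06008482, -0.77787159]), 'wrist_torque': array([0.02705843, 0.03709782, 0.00294317]), 'grip_force': 0.0, 'grip_width': 1.00002608355913}
scene {'fovy': 56.870732746639355, 'cx': 320.97871706987763, 'cy': 200.47643104051826, 'xyz': array([1.05286109, 0.06885569, 0.71788612]), 'attitude': array([[-0.14209905,  0.75747552, -0.63721165],
       [ 0.98979099,  0.10156007, -0.09999674],
       [-0.01102982, -0.64491
[... 478 characters left out ...]
     [-0.00549855, -0.69624999, -0.71777832]])}
gauge [(0.85, [0.5325, 0.5597])]
gauge_tip [(0.81, [0.5725, 0.5873])]
restA_pocket [(0.63, [0.4537, 0.383])]
restA_clip [(0.81, [0.4769, 0.3958]), (0.62, [0.5681, 0.5955])]
gauge_glass [(0.57, [0.5358, 0.5608])]
{'fovy': 62.9313523199096, 'cx': 318.33926530256605, 'cy': 202.22935983439683, 'tool_from_camera': array([[ 1.35735437e-03, -9.59132829e-01, -2.82952952e-01,
         7.83994850e-02],
       [ 9.99999078e-01,  1.29328632e-03,  4.13212684e-04,
         3.94800633e-04],
       [-3.03866671e-05, -2.82953252e-01,  9.59133701e-01,
        -1.65549990e-01],
       [ 0.00000000e+00,  0.00000000e+00,  0.00000000e+00,
         1.00000000e+00]])}
```

View pics/scene0.png

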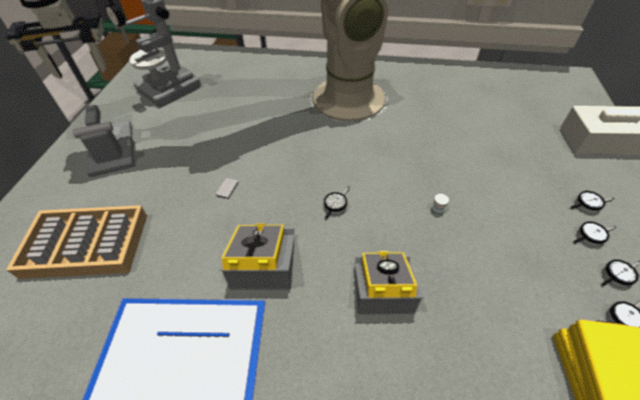

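View pics/side0.png

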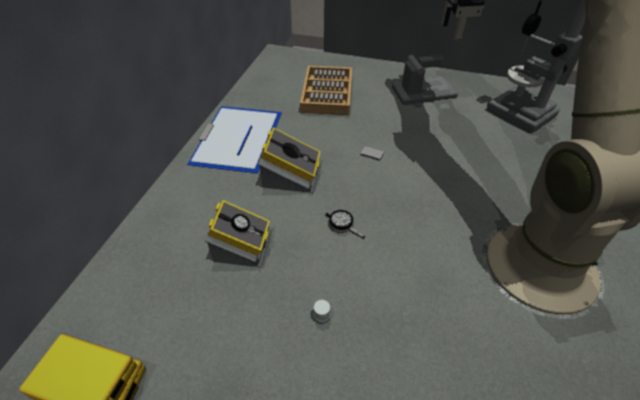

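```bash
cat > h.py <<'E'
import numpy as np, cv2
from bench import arm, imaging
def K(c):
    f=200/np.tan(np.radians(c["fovy"])/2); return f,c["cx"],c["cy"]
def pose(n,s=None):
    c=imaging.camera_params(n)
    if n=="wrist":
        T=np.eye(4);T[:3,:3]=s["orientation"];T[:3,3]=s["ee_pos"]
        return c,T@c["tool_from_camera"]
    T=np.eye(4);T[:3,:3]=c["attitude"];T[:3,3]=c["xyz"]; return c,T
def cloud(n,d,s=None):
    c,T=pose(n,s); f,cx,cy=K(c)
    v,u=np.mgrid[:400,:640]; P=np.stack([(u-cx)/f*d,(v-cy)/f*d,d],-1)
    return P@T[:3,:3].T+T[:3,3]
def ray(n,u,v,s=None):
    c,T=pose(n,s); f,cx,cy=K(c)
    r=T[:3,:3]@np.array([(u-cx)/f,(v-cy)/f,1]); return T[:3,3],r
def onplane(n,u,v,p0,nn,s=None):
    o,r=ray(n,u,v,s); return o+r*(np.dot(np.subtract(p0,o),nn)/np.dot(r,nn))
E
python3 - <<'E'
from h import *
z=[0,0,1]
for n,pts in {"scene":dict(glass=(.5223,.5135,.022),tip=(.5489,.4615,.007),pocket=(.4,.5992,None),clip=(.4123,.5723,None)),
 "side":dict(glass=(.5358,.5608,.022),tip=(.5725,.5873,.007),pocket=(.4537,.383,None),clip=(.4769,.3958,None))}.items():
    D=np.load(f"pics/{n}0.npz"); C=cloud(n,D["d"])
    for k,(a,b,h) in pts.items():
        u,v=a*640,b*400
        print(n,k,(u,v),C[int(v),int(u)],onplane(n,u,v,[0,0,h],z) if h else "")
E
```

```text
scene glass (334.272, 205.39999999999998) [0.47992726 0.01105221 0.01866282] [0.48382693 0.01213571 0.022     ]
scene tip (351.29600000000005, 184.60000000000002) [ 3.87067730e-01  4.53717349e-02 -3.36208308e-04] [0.39588917 0.04656873 0.007     ]
scene pocket (256.0, 239.67999999999998) [ 0.62042336 -0.14487595  0.04515056] 
scene clip (263.872, 228.92000000000002) [ 0.59172873 -0.1357603   0.04863631] 
side glass (342.91200000000003, 224.32) [0.46123073 0.02790877 0.0213943 ] [0.45876607 0.0287593  0.022     ]
side tip (366.4, 234.92000000000002) [ 0.40121009  0.021039   -0.0041204 ] [0.39876498 0.03253428 0.007     ]
side pocket (290.368, 153.2) [ 0.65205442 -0.14284875  0.06176868] 
side clip (305.216, 158.32) [ 0.6107028 -0.146968   0.0505372]
```

Both pictures show the gauge at scene px (335,202), with its stem toward the robot and slightly to +y. Case A is at scene (255,245), case B at (388,275), and the jar at (440,203). The block is at (228,188). Small stands and a microscope are off to the right, so I'll check the path's clearance before moving.

Run:
```python
from h import *
for n in ["scene","side"]:
    C=cloud(n,np.load(f"pics/{n}0.npz")["d"]).reshape(-1,3)
    for x0 in np.arange(.15,.8,.1):
        print(n,round(x0,2),[(round(y0,1),round(float(C[m][:,2].max()),2)) for y0 in np.arange(-.7,.1,.1) for m in [(C[:,0]>x0)&(C[:,0]<x0+.1)&(C[:,1]>y0)&(C[:,1]<y0+.1)&(C[:,2]<.5)] if m.any()])
```

```text
scene 0.15 [(np.float64(-0.7), 0.34), (np.float64(-0.6), 0.34), (np.float64(-0.5), 0.0), (np.float64(-0.4), 0.0), (np.float64(-0.3), 0.0), (np.float64(-0.2), 0.0), (np.float64(-0.1), 0.0), (np.float64(-0.0), 0.0)]
scene 0.25 [(np.float64(-0.7), 0.4), (np.float64(-0.6), 0.34), (np.float64(-0.5), 0.0), (np.float64(-0.4), 0.0), (np.float64(-0.3), 0.0), (np.float64(-0.2), 0.0), (np.float64(-0.1), 0.0), (np.float64(-0.0), 0.0)]
scene 0.35 [(np.float64(-0.7), 0.32), (np.float64(-0.6), 0.12), (np.float64(-0.5), 0.0), (np.float64(-0.4), 0.0), (np.float64(-0.3), 0.01), (np.float64(-0.2), 0.0), (np.float64(-0.1), 0.03), (np.float64(-0.0), 0.03)]
scene 0.45 [(np.float64(-0.7), 0.02), (np.float64(-0.6), 0.0), (np.float64(-0.5), 0.0), (np.float64(-0.4), 0.0), (np.float64(-0.3), 0.01), (np.float64(-0.2), 0.0), (np.float64(-0.1), 0.03), (np.float64(-0.0), 0.02)]
scene 0.55 [(np.float64(-0.7), 0.04), (np.float64(-0.6), 0.04), (np.float64(-0.5), 0.04), (np.float64(-0.4), 0.0), (np.float64(-0.3), 0.0), (np.float64(-0.2), 0.08), (np.float64(-0.1), 0.08), (np.float64(-0.0), 0.06)]
scene 0.65 [(np.float6
[... 1218 characters left out ...]
np.float64(-0.1), 0.03), (np.float64(-0.0), 0.03)]
side 0.55 [(np.float64(-0.7), 0.04), (np.float64(-0.6), 0.04), (np.float64(-0.5), 0.05), (np.float64(-0.4), 0.0), (np.float64(-0.3), 0.0), (np.float64(-0.2), 0.08), (np.float64(-0.1), 0.09), (np.float64(-0.0), 0.06)]
side 0.65 [(np.float64(-0.7), 0.04), (np.float64(-0.6), 0.04), (np.float64(-0.5), 0.04), (np.float64(-0.4), 0.0), (np.float64(-0.3), 0.0), (np.float64(-0.2), 0.11), (np.float64(-0.1), 0.11), (np.float64(-0.0), 0.09)]
side 0.75 [(np.float64(-0.7), 0.04), (np.float64(-0.6), 0.0), (np.float64(-0.5), 0.0), (np.float64(-0.4), 0.01), (np.float64(-0.3), 0.01), (np.float64(-0.2), 0.02), (np.float64(-0.1), 0.01), (np.float64(-0.0), 0.0)]
```

Request:
play_rows(moves=[[[0,0,-0.04,0,0,0,-1],[0,0,-0.08,0,0,0,-1],[0,0,-0.1,0,0,5,-1],[0.03,-0.03,-0.1,0,0,10,-1],[0.06,-0.055,-0.1,0,0,15,-1]]])

```text
t: 1.02
ee_pos: [0.3281, -0.5876, 0.3201]
orientation: [[0.988, 0.152, 0.001], [0.152, -0.988, -0.003], [0.001, 0.003, -1.0]]
force: [1.6, 0.3, -0.5]
grip_width: 0.999
grip_force: 0.0
```

Request:
play_rows(moves=[[[0.021,-0.034,0,0,0,4,-1],[0.042,-0.068,0,0,0,8.7,-1],[0.063,-0.102,0,0,0,8.7,-1],[0.084,-0.136,0,0,0,8.7,-1],[0.105,-0.17,0,0,0,8.7,-1]]])

```text
t: 1.43
ee_pos: [0.4064, -0.3999, 0.3189]
orientation: [[1.0, 0.009, 0.0], [0.009, -1.0, -0.0], [0.0, 0.0, -1.0]]
force: [1.1, -0.1, -0.6]
grip_width: 1.004
grip_force: 0.0
```

Request:
play_rows(moves=[[[0.014,-0.037,0,0,0,0,-1],[0.028,-0.074,0,0,0,0,-1],[0.042,-0.111,0,0,0,0,-1],[0.056,-0.148,0.01,0,0,0,-1],[0.07,-0.185,0.02,0,0,0,-1]]])

```text
t: 1.85
ee_pos: [0.4749, -0.2144, 0.2992]
orientation: [[1.0, 0.009, 0.002], [0.009, -1.0, -0.001], [0.002, 0.001, -1.0]]
force: [0.1, 0.4, -0.2]
grip_width: 1.001
grip_force: 0.0
```

Request:
play_rows(moves=[[[0.014,-0.037,0.01,0,0,0,-1],[0.028,-0.074,0.02,0,0,0,-1],[0.042,-0.111,0.02,0,0,0,-1],[0.056,-0.148,0.02,0,0,0,-1],[0.065,-0.16,0.02,0,0,0,-1]]])

```text
t: 2.27
ee_pos: [0.539, -0.0494, 0.2787]
orientation: [[1.0, 0.015, 0.001], [0.015, -1.0, 0.002], [0.001, -0.002, -1.0]]
force: [0.7, -0.0, -0.0]
grip_width: 1.001
grip_force: 0.0
```

```bash
cat >> h.py <<'E'
import pickle
def snap(k):
    s=arm.sense(); p,d=imaging.camera("wrist")
    cv2.imwrite(f"pics/w{k}.png",p); pickle.dump((s,p,d),open(f"pics/w{k}.pkl","wb")); return s,p,d
E
python3 - <<'E'
from h import *
s,p,d=snap(1); print(s["ee_pos"],s["orientation"],s["t"])
C=cloud("wrist",d,s)
for t in ["gauge","gauge_tip","gauge_glass","restA_pocket","restA_clip"]:
    for r in imaging.spot_point(t,"wrist")[:2]:
        u,v=np.array(r["location"])*[640,400]; print(t,r["conf"],u,v,C[int(v),int(u)])
print(imaging.search_frame("restA","wrist")[:2])
E
```

```text
[ 0.53895824 -0.04935317  0.27871808] [[ 9.99882286e-01  1.53282277e-02  6.78575481e-04]
 [ 1.53266974e-02 -9.99880106e-01  2.20569079e-03]
 [ 7.12303455e-04 -2.19503083e-03 -9.99997337e-01]] 2.2667
gauge 0.91 275.392 216.4 [0.47232932 0.00869157 0.0213032 ]
gauge_tip 0.79 259.712 254.68 [0.40900762 0.03499191 0.00853037]
gauge_glass 0.88 275.392 217.0 [0.47108864 0.00864114 0.02189156]
restA_pocket 0.93 395.20000000000005 78.92 [ 0.6484119  -0.13193543  0.0611484 ]
restA_clip 0.76 391.616 120.0 [ 0.60343313 -0.13212659  0.05635086]
[{'extent': [0.513, 0.0, 0.2227, 0.3745], 'conf': 0.78}]
```

View pics/w1.png

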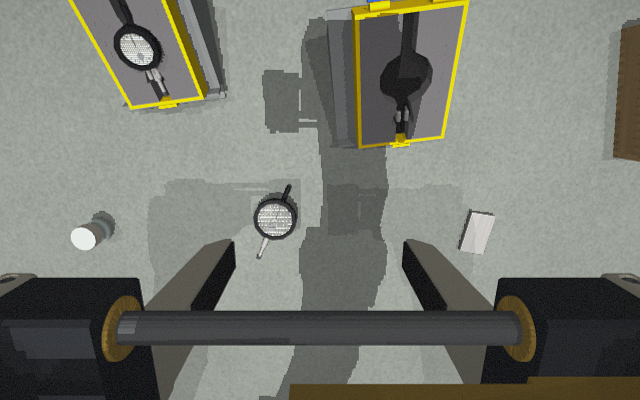

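The wrist view shows the gauge at px (275,217) with its tip at (260,256), case A's pocket at (402,77), its clip near (402,120), and clear space around the gauge. I'm moving above the gauge, aligned with it.

Request:
play_rows(moves=[[[-0.015,-0.013,0.035,0,0,5,-1],[-0.03,-0.026,0.07,0,0,10,-1],[-0.045,-0.039,0.105,0,0,15,-1],[-0.06,-0.053,0.14,0,0,20,-1],[-0.066,-0.059,0.175,0,0,23.5,-1]]])

```text
t: 3.03
ee_pos: [0.4691, 0.0025, 0.103]
orientation: [[0.918, -0.396, 0.0], [-0.396, -0.918, -0.0], [0.0, 0.0, -1.0]]
force: [0.9, -0.0, 0.2]
grip_width: 0.997
grip_force: 0.0
```

Run:
```python
from h import *
# case from w1
s,p,d=pickle.load(open("pics/w1.pkl","rb")); C=cloud("wrist",d,s)
hsv=cv2.cvtColor(p,cv2.COLOR_BGR2HSV); m=(hsv[...,0]>18)&(hsv[...,0]<35)&(hsv[...,1]>150)&(d>0)
m[:, :330]=0; m[170:]=0
# insert plane: ransac-ish from grey points between
poly=np.array([[366,20],[395,25],[385,130],[366,135]]); g=np.zeros(d.shape,np.uint8); cv2.fillPoly(g,[poly],1)
P=C[(g>0)&(d>0)]
for _ in range(3):
    c=P.mean(0); n=np.linalg.svd(P-c)[2][2]; n*=np.sign(n[2]); r=(P-c)@n; P=P[abs(r)<.002]
print("insert plane",c,n,np.degrees(np.arccos(n[2])),"yaw of -horiz normal",np.degrees(np.arctan2(-n[1],-n[0])),r.std())
Y=C[m]; h=(Y-c)@n; print("yellow h pct",np.percentile(h,[5,25,50,75,95]))
s,p,d=snap(2); print(s["ee_pos"],s["orientation"],s["t"])
C=cloud("wrist",d,s)
for t in ["gauge","gauge_tip","gauge_glass"]:
    for r in imaging.spot_point(t,"wrist")[:1]:
        u,v=np.array(r["location"])*[640,400]; print(t,r["conf"],u,v,C[int(v),int(u)],onplane("wrist",u,v,[0,0,.007 if "tip" in t else .022],[0,0,1],s))
```

```text
insert plane [ 0.64680123 -0.1059693   0.08060439] [-0.45400804 -0.16505605  0.87557592] 28.886790597655157 yaw of -horiz normal 19.978895507991624 0.0006129997005376727
yellow h pct [-0.01992335 -0.00407614 -0.00097213  0.0052878   0.00893131]
[0.46907705 0.00254696 0.10301861] [[ 9.18293955e-01 -3.95899218e-01  1.43530563e-04]
 [-3.95899175e-01 -9.18293949e-01 -2.56052372e-04]
 [ 2.33174181e-04  1.78307714e-04 -9.99999957e-01]] 3.0333
gauge 0.56 307.2 209.52 [0.47288328 0.00987824 0.02220152] [0.47236656 0.0099407  0.022     ]
gauge_tip 0.92 313.28 282.52000000000004 [0.40499945 0.03444511 0.0097735 ] [0.40295188 0.03510908 0.007     ]
gauge_glass 0.89 309.696 207.92000000000002 [0.47333325 0.00800159 0.02058617] [0.47279703 0.00759464 0.022     ]
```

View pics/w2.png

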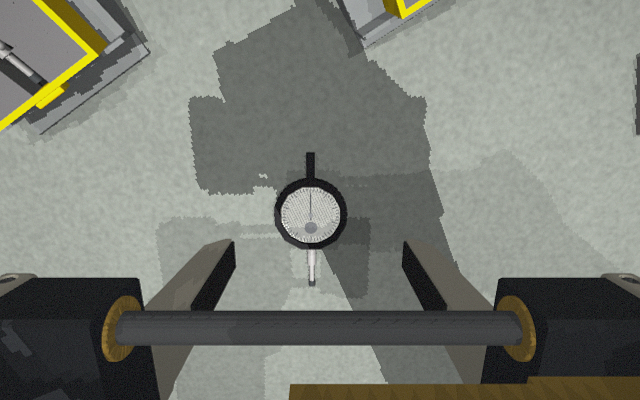

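The gauge is nearly aligned in view: centre about (311,213), cap end (310,153), stem tip (311.5,286). I'll refine this numerically.

Run:
```python
from h import *
s,p,d=pickle.load(open("pics/w2.pkl","rb")); R=s["orientation"];C=cloud("wrist",d,s)
g=cv2.cvtColor(p,cv2.COLOR_BGR2GRAY)
z=[0,0,1]
def tool(q): return R.T@(q-s["ee_pos"])
# bezel dark pixels
m=((g<45)).astype(np.uint8); m[:165]=0;m[262:]=0;m[:,:265]=0;m[:,360:]=0
m=cv2.morphologyEx(m,cv2.MORPH_OPEN,np.ones((3,3)))
c=max(cv2.findContours(m,0,1)[0],key=cv2.contourArea)
P=np.array([tool(onplane("wrist",*q,[0,0,.024],z,s)) for q in c[:,0]])
A=np.c_[2*P[:,:2],np.ones(len(P))]
for _ in range(6):
    x=np.linalg.lstsq(A,(P[:,:2]**2).sum(1),rcond=None)[0]; r=np.sqrt(x[2]+x[0]**2+x[1]**2)
    k=abs(np.hypot(*(P[:,:2]-x[:2]).T)-r)<.0015; A=A[k];P=P[k]
print("bezel centre tool",x[:2],"r",r,len(P), "world",R@np.array([x[0],x[1],0])+s["ee_pos"])
for n,u,v in [("cap",310,156),("tip",311.5,284)]: print(n,tool(onplane("wrist",u,v,[0,0,.007],z,s)))
# dark columns at cap rows, light at stem rows
for v in [158,164,170]:
    k=np.where(g[v,295:330]<50)[0]+295; print(v,k.mean(),tool(onplane("wrist",k.mean(),v,[0,0,.007],z,s))[:2])
for v in [256,262,268,276,282]:
    row=g[v,295:330].astype(int); k=np.where(row>170)[0]+295; print(v,k.mean() if len(k) else row)
print(C[213,311],C[300:303,330:332,2].mean())
```

```text
bezel centre tool [-0.00080388 -0.00553299] r 0.027139818555728452 127 world [0.47052936 0.00794613 0.10301744]
cap [ 0.04027335 -0.00602357  0.09602693]
tip [-0.07514003 -0.0053483   0.09600014]
158 310.0 [ 0.0386671  -0.00603298]
164 310.0 [ 0.03381472 -0.00606141]
170 310.0 [ 0.0289113  -0.00609013]
256 305.8095238095238
262 306.3
268 305.65
276 306.3
282 [161 156 157 156 157 155 156 158 156 159 155 157 156 117  69  79  87  86
  78  69 108 166 160 157 157 155 152 153 154 156 160 159 156 153 155]
[0.46832356 0.00843985 0.02134981] 0.00010158941289073464
```

Request:
play_rows(moves=[[[-0.0025,-0.0055,0.03,0,0,-0.3,-1],[-0.0025,-0.0055,0.06,0,0,-0.3,-1],[-0.0025,-0.0055,0.08,0,0,-0.3,-1],[-0.0025,-0.0055,0.086,0,0,-0.3,-1],[-0.0025,-0.0055,0.086,0,0,-0.3,-1]]])

```text
t: 3.65
ee_pos: [0.4723, 0.008, 0.0181]
orientation: [[0.923, -0.386, 0.001], [-0.386, -0.923, -0.0], [0.001, -0.0, -1.0]]
force: [-0.2, 0.3, -0.3]
grip_width: 1.002
grip_force: 0.0
```

Request:
play_rows(moves=[[[0,0,0,0,0,0,0.9],[0,0,0,0,0,0,0.9],[0,0,0,0,0,0,0.9],[0,0,0,0,0,0,0.9],[0,0,0,0,0,0,0.9]]], newtons=25)

```text
t: 4.07
ee_pos: [0.4716, 0.0089, 0.0184]
orientation: [[0.923, -0.385, 0.001], [-0.385, -0.923, 0.0], [0.001, -0.001, -1.0]]
force: [0.7, 0.6, -0.5]
grip_width: 0.692
grip_force: 0.0
```

Request:
play_rows(moves=[[[0,0,0,0,0,0,0.9],[0,0,0,0,0,0,0.9],[0,0,0,0,0,0,0.9],[0,0,0,0,0,0,0.9],[0,0,0,0,0,0,0.9]]])

```text
t: 4.48
ee_pos: [0.4713, 0.0089, 0.018]
orientation: [[0.923, -0.385, 0.001], [-0.385, -0.923, -0.0], [0.001, -0.0, -1.0]]
force: [-0.7, -0.6, 7.4]
grip_width: 0.609
grip_force: 25.0
```

Request:
play_rows(moves=[[[0,0,-0.01,0,0,0,0.9],[0,0,-0.04,0,0,0,0.9],[0,0,-0.08,0,0,0,0.9],[0,0,-0.12,0,0,0,0.9],[0,0,-0.15,0,0,0,0.9]]])

```text
t: 4.9
ee_pos: [0.4708, 0.0088, 0.1707]
orientation: [[0.923, -0.386, 0.001], [-0.386, -0.923, 0.0], [0.001, -0.0, -1.0]]
force: [-0.1, -0.4, -2.7]
grip_width: 0.609
grip_force: 25.0
```

Run:
```python
from h import *
s,p,d=snap(3); print(s["ee_pos"],s["t"],s["force"],s["grip_width"])
s,p,d=pickle.load(open("pics/w1.pkl","rb")); C=cloud("wrist",d,s)
# case edges from w1: line fits on the yellow outline via insert-plane-parallel rectangle
hsv=cv2.cvtColor(p,cv2.COLOR_BGR2HSV); m=((hsv[...,0]>18)&(hsv[...,0]<35)&(hsv[...,1]>150)).astype(np.uint8)
m[:,:330]=0; m[170:]=0; m[:,480:]=0
ys,xs=np.where(m); 
for v in range(15,145,15):
    k=np.where(m[v])[0]; print(v,k.min(),k.max(),C[v,k.min()+2],C[v,k.max()-1])
```

```text
[0.47076059 0.00878821 0.17069271] 4.9 [-0.05532568 -0.40515555 -2.71178572] 0.6091610777002793
15 352 466 [ 0.69899296 -0.07998357  0.10544936] [ 0.70094355 -0.18299741  0.10423664]
30 352 463 [ 0.68817437 -0.08135051  0.09711783] [ 0.68976711 -0.18460634  0.09752251]
45 353 460 [ 0.67533113 -0.08309748  0.0955347 ] [ 0.67760481 -0.18573996  0.09186725]
60 353 457 [ 0.66327927 -0.084882    0.08412567] [ 0.66482479 -0.18720852  0.08518278]
75 354 454 [ 0.64922333 -0.08684422  0.08180278] [ 0.65131134 -0.1891424   0.07709541]
90 354 452 [ 0.63511122 -0.08895601  0.06871344] [ 0.63675689 -0.1916967   0.07001509]
105 355 449 [ 0.61951207 -0.0910981   0.06626522] [ 0.62123618 -0.19362921  0.06160026]
120 355 446 [ 0.60295137 -0.09320392  0.05478861] [ 0.60455148 -0.19605816  0.05162136]
135 356 443 [ 0.58541775 -0.09597451  0.04848061] [ 0.58667533 -0.19790578  0.04293325]
```

View pics/w3.png

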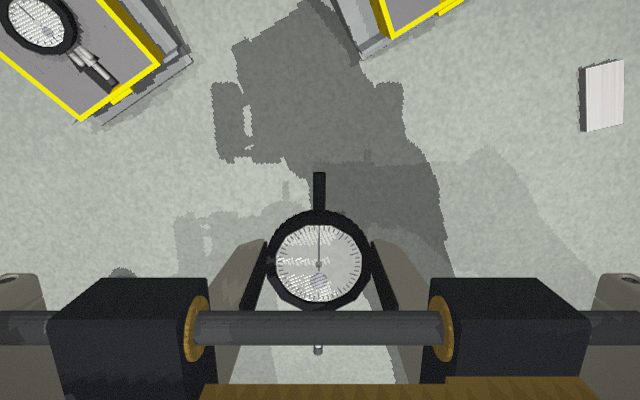

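The gauge is held square: its centre is at (319,263), the cap points straight up-image, and the bezel sits between the pads. The case rims in w1 give a slope-up yaw of about 7.6°. Next I'll compute an aligned viewing pose short of the case.

```bash
cat >> h.py <<'E'
from scipy.spatial.transform import Rotation as Ro
def shelf(yaw,sl=28):
    c,s=np.cos(np.radians(yaw)),np.sin(np.radians(yaw)); C,S=np.cos(np.radians(sl)),np.sin(np.radians(sl))
    x=np.array([C*c,C*s,S]); n=np.array([-S*c,-S*s,C]); return x,n,np.c_[x,np.cross(-n,x),-n]
def goto(P,Rt,s=None):
    s=s or arm.sense(); R=s["orientation"]
    print("shift",np.round(R.T@(P-s["ee_pos"]),4),"rot",np.round(Ro.from_matrix(R.T@Rt).as_rotvec(degrees=True),2))
E
python3 - <<'E'
from h import *
x,n,Rt=shelf(7.6); P=np.array([.648,-.138,.075])-.07*x+.11*n; print(P); goto(P,Rt)
E
```

```text
[ 0.53554838 -0.15300425  0.13926123]
shift [0.12   0.1253 0.0359] rot [  7.3   26.93 -29.71]
```

Request:
play_rows(moves=[[[0.018,0.018,0.004,1.2,4.4,-4.9,0.9],[0.037,0.037,0.008,2.4,8.8,-9.7,0.9],[0.057,0.057,0.013,3.6,13.2,-14.6,0.9],[0.077,0.08,0.02,4.8,17.7,-19.5,0.9],[0.1,0.104,0.028,6,22.2,-24.4,0.9]]])

```text
t: 5.37
ee_pos: [0.5056, -0.0929, 0.1481]
orientation: [[0.958, -0.091, 0.27], [-0.09, -0.996, -0.016], [0.27, -0.009, -0.963]]
force: [-0.5, -0.6, -2.3]
grip_width: 0.611
grip_force: 25.0
```

Run:
```python
from h import *
x,n,Rt=shelf(7.6); goto(np.array([ 0.5355,-0.153,0.1393]),Rt); print(arm.sense()["ee_pos"])
```

```text
shift [0.0318 0.0572 0.0175] rot [  4.28  12.2  -12.14]
[ 0.50555935 -0.09287541  0.14808741]
```

Request:
play_rows(moves=[[[0.02,0.025,0.008,1.7,5,-5.3,0.9],[0.02,0.025,0.008,1.7,5,-5.3,0.9],[0.02,0.025,0.008,1.7,5,-5.3,0.9],[0.02,0.025,0.008,1.7,5,-5.3,0.9],[0.02,0.025,0.008,1.7,5,-5.3,0.9]]])

```text
t: 5.78
ee_pos: [0.5258, -0.1206, 0.1465]
orientation: [[0.936, 0.016, 0.353], [0.013, -1.0, 0.01], [0.353, -0.005, -0.936]]
force: [-0.5, -0.3, -2.9]
grip_width: 0.611
grip_force: 25.0
```

Run:
```python
from h import *
x,n,Rt=shelf(7.6); goto(np.array([ 0.5355,-0.153,0.1393]),Rt)
s,p,d=snap(4);print(s["ee_pos"],s["t"])
C=cloud("wrist",d,s)
hsv=cv2.cvtColor(p,cv2.COLOR_BGR2HSV); m=((hsv[...,0]>18)&(hsv[...,0]<35)&(hsv[...,1]>150)).astype(np.uint8)
for t in ["restA_pocket","restA_clip"]:
    for r in imaging.spot_point(t,"wrist")[:2]:
        u,v=np.array(r["location"])*[640,400]; print(t,r["conf"],u,v,C[int(v),int(u)])
for v in range(10,190,20):
    k=np.where(m[v])[0]
    if len(k): print(v,k.min(),k.max(),C[v,k.min()+2],C[v,k.max()-2])
```

```text
shift [0.0061 0.0326 0.0098] rot [ 2.52  7.32 -6.23]
[ 0.5258294  -0.12055973  0.14645862] 5.7833
restA_pocket 0.91 330.88 94.72 [ 0.65095176 -0.12834573  0.06406118]
restA_pocket 0.54 336.89599999999996 96.8 [ 0.64971027 -0.13341031  0.06309338]
restA_clip 0.69 337.216 151.68 [ 0.6084516  -0.13597253  0.04010111]
10 35 409 [ 0.54081075 -0.12176569  0.32916993] [ 0.69822158 -0.18227466  0.10289306]
30 43 409 [0.69140659 0.09740726 0.08334459] [ 0.68775094 -0.18420769  0.09549255]
50 51 409 [0.67831051 0.09480043 0.07755699] [ 0.67580703 -0.18583716  0.08921963]
70 59 409 [0.66555993 0.09354854 0.06979851] [ 0.66277184 -0.18724343  0.08377571]
90 68 409 [0.65204815 0.09119794 0.06185805] [ 0.64999115 -0.18915204  0.0764416 ]
110 76 409 [0.63721913 0.08830426 0.05518032] [ 0.63650428 -0.19112469  0.06885834]
130 35 409 [0.6231112  0.13479889 0.04122231] [ 0.62201389 -0.19293285  0.06188381]
150 287 409 [ 0.60431063 -0.09473797  0.0587071 ] [ 0.60723091 -0.19522308  0.05308942]
170 290 409 [ 0.58871431 -0.09695899  0.05098333] [ 0.59143172 -0.19740933  0.04467558]
```

View pics/w4.png

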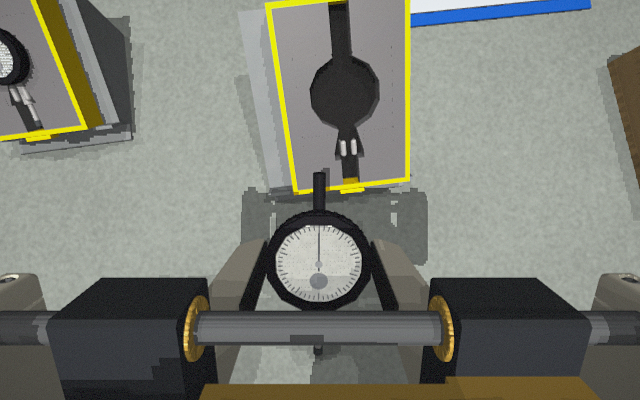

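The case is clearly visible: pocket centre about (345,92), clip jaws about (348,147), cap channel going up to (340,5). The gauge in hand is at (319,263). Next I'll fit the insert plane, pocket circle and rims in one frame, along with the gauge's position in the tool.

```bash
cat > fit.py <<'E'
from h import *
def circ(P,n=8,tol=.0015):
    for _ in range(n):
        A=np.c_[2*P,np.ones(len(P))]; x=np.linalg.lstsq(A,(P**2).sum(1),rcond=None)[0]; r=np.sqrt(x[2]+x[:2]@x[:2])
        e=abs(np.hypot(*(P-x[:2]).T)-r); P=P[e<max(tol,np.median(e)*1.5)]
    return x[:2],r,len(P)
def analyse(k,polys,box,ptsch,hb):
    s,p,d=pickle.load(open(f"pics/w{k}.pkl","rb")); C=cloud("wrist",d,s); R=s["orientation"]; o=s["ee_pos"]
    g=np.zeros(d.shape,np.uint8)
    for q in polys: cv2.fillPoly(g,[np.array(q)],1)
    P=C[(g>0)&(d>0)]
    for _ in range(4):
        c=P.mean(0); n=np.linalg.svd(P-c,full_matrices=False)[2][2]; n*=np.sign(n[2]); r=(P-c)@n; P=P[abs(r)<.002]
    print("plane c",c,"n",n,"slope",np.degrees(np.arccos(n[2])),"yaw",np.degrees(np.arctan2(-n[1],-n[0])),r.std(),len(P))
    gray=cv2.cvtColor(p,cv2.COLOR_BGR2GRAY)
    m=(gray<75).astype(np.uint8); M=np.zeros_like(m); x0,y0,x1,y1=box; M[y0:y1,x0:x1]=m[y0:y1,x0:x1]
    ct=max(cv2.findContours(M,0,1)[0],key=cv2.contourArea)[:,0]
    yaw=np.degrees(np.arctan2(-n[1],-n[0]))
    return s,p,d,C,c,n,ct
E
python3 - <<'E'
from fit import *
L=[[278,20],[322,20],[322,45],[305,70],[300,110],[312,128],[328,140],[330,178],[302,182]]
Rr=[[358,15],[402,15],[402,172],[370,174],[366,130],[385,110],[385,70],[358,50]]
s,p,d,C,c,n,ct=analyse(4,[L,Rr],(295,40,395,140),None,None)
# use yaw from rims, slope 28
x,nn,Rt=shelf(7.8); 
print("plane offset std with nominal n", ((C[(cv2.fillPoly(np.zeros(d.shape,np.uint8),[np.array(L)],1)>0)]-c)@nn).mean())
S=Rt*[1,-1,-1]  # columns x,y,z of shelf
def sh(q): return (q-c)@S
P=np.array([sh(onplane("wrist",u,v,c,nn,s)) for u,v in ct])
ctr,r,k=circ(P[:,:2]); w=c+S[:,:2]@ctr; print("pocket",ctr,"r",r*1000,k,"world",w)
hsv=cv2.cvtColor(p,cv2.COLOR_BGR2HSV); m=((hsv[...,0]>18)&(hsv[...,0]<35)&(hsv[...,1]>150)); m[:,:250]=0;m[:,415:]=0
for v in range(20,180,20):
    k=np.where(m[v])[0]; a,b=[C[v,j] for j in (k.min()+2,k.max()-2)]
    k1=k[k<340].max(); k2=k[k>360].min()
    h=np.median(((C[v,k]-c)@nn))
    q=[sh(onplane("wrist",j,v,c+nn*h,nn,s))-[*ctr,0] for j in (k.min()-.5,k1+.5,k2-.5,k.max()+.5)]
    print(v,"h",round(h*1000,1),np.round(np.array(q)[:,:2]*1000,1).tolist())
# jaws
gray=cv2.cvtColor(p,cv2.COLOR_BGR2GRAY); M=(gray>150)&np.pad(np.ones((24,40),bool),((135,400-159),(330,640-370)))
n_,lab,st,ce=cv2.connectedComponentsWithStats(M.astype(np.uint8))
for i in range(1,n_):
    if st[i,4]>8: print("jaw",ce[i],st[i],np.round((sh(onplane("wrist",*ce[i],c-nn*.003,nn,s))-[*ctr,0])*1000,1))
# gauge in hand
R=s["orientation"]; 
g=(gray<60).astype(np.uint8); B=np.zeros_like(g); B[200:312,262:376]=g[200:312,262:376]
B=cv2.morphologyEx(B,cv2.MORPH_OPEN,np.ones((3,3)))
T=np.array([[ (R.T@(onplane("wrist",u,v,s["ee_pos"]-R[:,2]*.006,R[:,2],s)-s["ee_pos"]))[:2]] for v in range(225,305,6) for u in ()]) if 0 else None
Wm=((gray>150)).astype(np.uint8); Wb=np.zeros_like(Wm); Wb[218:306,268:370]=Wm[218:306,268:370]
Wb=cv2.morphologyEx(Wb,cv2.MORPH_CLOSE,np.ones((9,9))); gc=max(cv2.findContours(Wb,0,1)[0],key=cv2.contourArea)[:,0]
G=np.array([R.T@(onplane("wrist",u,v,s["ee_pos"]-R[:,2]*.004,R[:,2],s)-s["ee_pos"]) for u,v in gc])
print("glass in tool",circ(G[:,:2]), d[263,319], R.T@(C[250,310]-s["ee_pos"]))
for nm,u,v in [("cap end",319.5,172),("capbase",319.5,205)]: print(nm,R.T@(onplane("wrist",u,v,s["ee_pos"]+R[:,2]*.011,R[:,2],s)-s["ee_pos"]))
print("TCP rel pocket (shelf)",S.T@(s["ee_pos"]-w))
E
```

```text
plane c [ 0.65565784 -0.15403904  0.08192858] n [-0.45928338 -0.0729013   0.88529327] slope 27.712366987818857 yaw 9.019221727655825 0.000615138822798029 6062
plane offset std with nominal n 0.003519221759452668
pocket [-0.00849604  0.01583747] r 27.087225850589437 144 world [ 0.6460763  -0.13936618  0.07793994]
20 h -0.3 [[56.3, 51.5], [55.9, 48.0], [46.0, -48.0], [45.7, -51.7]]
40 h -0.2 [[43.3, 51.5], [42.9, 47.9], [32.8, -48.0], [32.4, -51.7]]
60 h -0.1 [[29.7, 51.5], [29.3, 47.8], [19.0, -47.9], [18.5, -51.8]]
80 h 0.0 [[15.5, 51.5], [15.1, 47.7], [4.5, -47.9], [4.0, -51.8]]
100 h 0.5 [[0.7, 51.5], [0.2, 47.6], [-10.6, -47.7], [-11.1, -51.7]]
120 h -0.2 [[-15.0, 51.5], [-15.4, 48.3], [-26.6, -47.9], [-27.1, -52.0]]
140 h 0.1 [[-31.4, 51.5], [-31.8, 48.2], [-43.3, -47.8], [-43.8, -52.0]]
160 h 0.3 [[-48.6, 51.5], [-49.0, 48.1], [-60.8, -47.7], [-61.3, -52.1]]
jaw [343.16923077 147.58461538] [341 141   5  15  65] [-44.3   4.   -3. ]
jaw [353.65671642 146.67164179] [351 140   6  15  67] [-44.6  -5.   -3. ]
glass in tool (array([-0.00455962,  0.00056234]), np.float64(0.022842066845934247), 232) 0.17915896 [ 0.0032726  -0.00394986 -0.00266454]
cap end [0.04361587 0.00116218 0.011     ]
capbase [0.02468878 0.00120487 0.011     ]
TCP rel pocket (shelf) [-0.07076824  0.03495182  0.11523036]
```

```bash
cat >> h.py <<'E'
W=np.array([0.6461,-0.1394,0.0779]); YAW=7.8
def rel(a,b,h,yaw=YAW,dr=0,tilt=0):
    x,n,Rt=shelf(yaw); y=np.cross(n,x); goto(W+a*x+b*y+h*n,Rt@Ro.from_rotvec([0,tilt,0],degrees=True).as_matrix())
    s=arm.sense(); print("t",s["t"],"now",np.round(np.c_[x,y,n].T@(s["ee_pos"]-W),4),s["force"])
E
python3 - <<'E'
from h import *
rel(-.078,0,.062)
E
```

```text
shift [0.0041 0.0346 0.0552] rot [ 2.63  7.36 -7.58]
t 5.9333 now [-0.0703  0.0368  0.1153] [-0.44329173 -0.41838532 -2.22856962]
```

Request:
play_rows(moves=[[[0.001,0.012,0.01,1,2.5,-2.5,0.9],[0.003,0.023,0.028,2,5,-5,0.9],[0.004,0.034,0.045,2.6,7.4,-7.6,0.9],[0.004,0.0345,0.055,2.6,7.4,-7.6,0.9],[0.004,0.0345,0.055,2.6,7.4,-7.6,0.9]]])

```text
t: 6.35
ee_pos: [0.5441, -0.1556, 0.0961]
orientation: [[0.913, 0.183, 0.365], [0.16, -0.983, 0.093], [0.375, -0.027, -0.926]]
force: [-0.5, 1.1, -4.9]
grip_width: 0.61
grip_force: 25.0
```

Run:
```python
from fit import *
rel(-.078,0,.062)
s,p,d=snap(5)
```

```text
shift [ 0.0049 -0.0019  0.0022] rot [-2.57  5.98  1.85]
t 6.35 now [-0.0826 -0.0022  0.0646] [-0.46250615  1.09488034 -4.94160445]
```

View pics/w5.png

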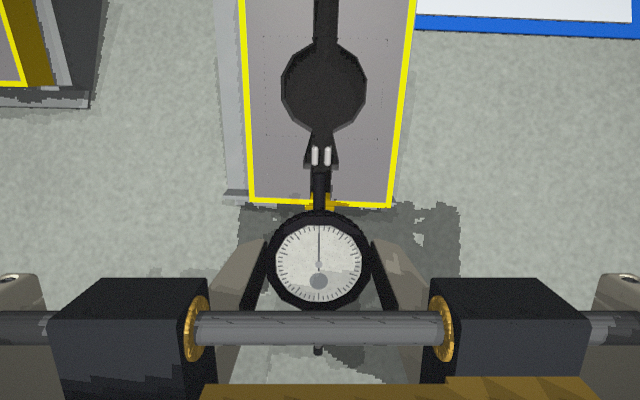

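The pocket is now at about (324,88), the jaws at (315,155) and (328,155), and the gauge is still well held. The tool's tilt is lagging, so I'll check the joints.

Run:
```python
from h import *
s=arm.sense(); print(np.round(s["joint_positions"],3),np.round(s["dq"],3)); rel(-.078,0,.062)
```

```text
[ 1.027  0.809 -1.11   2.275  1.559  0.525 -2.628] [-0.139 -0.143  0.373  0.017 -0.104 -0.322  0.   ]
shift [ 0.0065 -0.0033 -0.0006] rot [-2.98  5.9   1.37]
t 6.4 now [-0.0844 -0.0035  0.0619] [-1.44790326 -3.55399905 -7.72315204]
```

Run:
```python
from h import *
for k in range(1,6):
    s=pickle.load(open(f"pics/w{k}.pkl","rb"))[0]; print(k,np.round(s["t"],2),np.round(s["joint_positions"],3),np.round(s["ee_pos"],3), np.round(Ro.from_matrix(s["orientation"]).as_matrix()[:,0],2),np.round(s["orientation"][:,2],2))
```

```text
1 2.27 [ 0.06   0.312 -0.094  1.947  0.035  0.883 -1.607] [ 0.539 -0.049  0.279] [1.   0.02 0.  ] [ 0.  0. -1.]
2 3.03 [-0.129  0.49   0.003  2.279 -0.003  0.372 -2.101] [0.469 0.003 0.103] [ 0.92 -0.4   0.  ] [ 0. -0. -1.]
3 4.9 [-0.143  0.372  0.006  2.217 -0.004  0.552 -2.102] [0.471 0.009 0.171] [ 0.92 -0.39  0.  ] [ 0.  0. -1.]
4 5.78 [ 0.444  0.433 -0.377  2.339  1.213  0.107 -2.622] [ 0.526 -0.121  0.146] [0.94 0.01 0.35] [ 0.35  0.01 -0.94]
5 6.35 [ 1.012  0.79  -1.093  2.276  1.555  0.513 -2.628] [ 0.544 -0.156  0.096] [0.91 0.16 0.38] [ 0.36  0.09 -0.93]
```

```bash
cat > kin.py <<'E'
from h import *
from scipy.optimize import least_squares
import itertools
LO=np.array([-2.57,-.35,-1.29,.11,-1.05,.11,-2.63]);HI=np.array([2.57,1.97,1.29,2.56,4.19,1.86,2.63])
def fk(q,L,sg):
    z=lambda a:Ro.from_euler("z",a).as_matrix(); y=lambda a:Ro.from_euler("y",a).as_matrix()
    R=z(sg[0]*q[0]); p=np.array([0,0,L[0]])+R@[L[4],L[5],0]; R=R@y(q[1])@z(sg[1]*q[2]); p=p+R@[L[6],L[7],L[1]]
    R=R@y(q[3])@z(sg[2]*q[4]); p=p+R@[L[8],L[9],L[2]]; R=R@y(q[5])@z(sg[3]*q[6]+L[10]); p=p+R@[0,0,L[3]]; return p,R
def fit():
    D=[(s["joint_positions"],s["ee_pos"],s["orientation"]) for s in [pickle.load(open(f"pics/w{k}.pkl","rb"))[0] for k in range(1,6)]+[arm.sense()]]
    best=None
    for sg in itertools.product([-1,1],repeat=3):
        sg=(-1,)+sg
        for off in (0,1.57,3.14,-1.57):
            def res(L): return np.concatenate([np.r_[(a:=fk(q,L,sg))[0]-p,.2*(a[1]-R).ravel()] for q,p,R in D]+[1e-3*L[4:10]])
            r=least_squares(res,[.35,.4,.4,.3]+[0]*6+[off])
            if best is None or r.cost<best[0]: best=(r.cost,r.x,sg,abs(r.fun).max())
    return best
E
python3 - <<'E'
from kin import *
b=fit(); print(b); pickle.dump(b,open("kin.pkl","wb"))
E
```

```text
(np.float64(7.955443276508426e-10), array([ 2.83599635e-01,  6.46943865e-01,  4.42250753e-01,  3.39346819e-01,
        1.13102721e-07, -2.98998125e-02,  5.25750760e-08, -2.64000624e-02,
        1.06531901e-09, -3.50223985e-04,  1.57079633e+00]), (-1, -1, -1, -1), np.float64(2.989981248529741e-05))
```

The kinematic model fits exactly, so I can now search for place postures with margin, for both grasp directions.

```bash
cat >> kin.py <<'E'
B=None
def ik(P,Rt,q0,w=.003,qref=None):
    global B
    B=B or pickle.load(open("kin.pkl","rb"))
    mid=(LO+HI)/2 if qref is None else qref
    def f(q):
        p,R=fk(q,B[1],B[2]); return np.r_[(p-P)*10,3*Ro.from_matrix(R.T@Rt).as_rotvec(),w*(q-mid)/(HI-LO)]
    r=least_squares(f,np.clip(q0,LO+.02,HI-.02),bounds=(LO+.01,HI-.01)); return r.x,abs(f(r.x)[:6]).max(),np.min(np.minimum(r.x-LO,HI-r.x))
E
python3 - <<'E'
from kin import *
rng=np.random.default_rng(0)
x,n,Rt=shelf(YAW); y=np.cross(n,x)
for flip in (0,1):
  R2=Rt@Ro.from_euler("z",np.pi*flip).as_matrix()
  for h in (.11,.005):
    out=[]
    for i in range(40):
        q,e,mg=ik(W+h*n+(.0045 if not flip else -.0)*x,R2,LO+rng.random(7)*(HI-LO))
        if e<.02: out.append((mg,q,e))
    out.sort(key=lambda o:-o[0]); seen=[]
    for o in out:
        if all(np.abs(o[1]-s).max()>.3 for s in seen):
            seen.append(o[1]); print(flip,h,round(o[0],3),np.round(o[1],2),round(o[2],4))
E
```

```text
0 0.11 0.047 [ 0.89  0.58 -0.93  2.21  1.4   0.32 -2.58] 0.0
0 0.11 0.01 [ 0.68  0.49 -0.6   2.22  1.24  0.12 -2.44] 0.0
0 0.005 0.01 [0.04 0.65 0.25 2.22 4.18 0.36 0.83] 0.0
1 0.11 0.266 [ 0.95  0.62 -1.02  2.21  1.45  0.38  0.53] 0.0
1 0.005 0.314 [ 0.79  0.79 -0.87  2.18  1.87  0.42  0.14] 0.0
```

Only the half-turned grasp reaches the place pose with joint margin (0.3 rad), because otherwise joint 7 hits its limit. I'll set the gauge back down on the bench and regrasp it turned by 180°.

Run:
```python
from kin import *
s=arm.sense();c,sn=np.cos(np.radians(-10)),np.sin(np.radians(-10))
Rd=np.array([[c,sn,0],[sn,-c,0],[0,0,-1.]]); P=np.array([.51,-.05,.16])
goto(P,Rd); print(ik(P,Rd,s["joint_positions"],w=.001,qref=s["joint_positions"]))
print(ik(P,Rd,[0.05,.37,0,2.2,0,.55,-1.8]))
```

```text
shift [ 0.0105 -0.1137 -0.0636] rot [ -5.99 -21.54  19.63]
(array([ 0.68180301,  0.62207221, -1.02338611,  2.09852787,  0.73595323,
        0.83487285, -2.53704554]), np.float64(4.953341129596994e-08), np.float64(0.09295445664951574))
(array([ 0.00856679,  0.4310344 , -0.02952295,  2.13819206,  0.02276271,
        0.57264992, -1.78271867]), np.float64(9.269816322548644e-07), np.float64(0.4218079389292311))
```

Request:
play_rows(moves=[[[0,-0.01,-0.025,0,0,0,0.9],[0.002,-0.03,-0.045,-1,-4,4,0.9],[0.004,-0.055,-0.055,-2.5,-9,8,0.9],[0.007,-0.085,-0.06,-4,-14,13,0.9],[0.01,-0.11,-0.064,-5.5,-19,18,0.9]]])

```text
t: 6.82
ee_pos: [0.5083, -0.0493, 0.1643]
orientation: [[0.989, -0.137, 0.055], [-0.137, -0.991, -0.005], [0.055, -0.002, -0.998]]
force: [1.2, -0.9, -2.4]
grip_width: 0.608
grip_force: 25.0
```

```bash
cat >> h.py <<'E'
def down(P,yaw):
    c,sn=np.cos(np.radians(yaw)),np.sin(np.radians(yaw)); goto(np.array(P),np.array([[c,sn,0],[sn,-c,0],[0,0,-1.]]))
    s=arm.sense(); print(s["t"],s["ee_pos"],np.round(s["joint_positions"],2))
E
python3 -c "
from h import *
down([.51,-.05,.16],-10)"
```

```text
shift [0.0015 0.0005 0.0044] rot [-0.2  -3.15  2.14]
6.8167 [ 0.5083318  -0.04926179  0.16429896] [ 0.73  0.63 -1.1   2.14  0.83  0.82 -2.6 ]
```

Request:
play_rows(moves=[[[-0.001,0,0.03,0,-1.5,0,0.9],[-0.003,0,0.065,0,-3.1,0,0.9],[-0.005,0,0.1,0,-3.1,0,0.9],[-0.007,0,0.125,0,-3.1,0,0.9],[-0.0075,0,0.136,0,-3.1,0,0.9]]])

```text
t: 7.23
ee_pos: [0.5101, -0.0519, 0.0253]
orientation: [[0.991, -0.133, 0.006], [-0.133, -0.991, 0.0], [0.006, -0.001, -1.0]]
force: [-0.0, 0.7, -2.1]
grip_width: 0.612
grip_force: 25.0
```

```bash
python3 -c "
from h import *
down([.501,-.0485,.0185],-8)"
```

```text
shift [-0.0095 -0.0021  0.0067] rot [-0.05 -0.32  0.35]
7.2333 [ 0.51014459 -0.05186697  0.02525214] [ 0.36  0.72 -0.55  2.2   0.9   0.45 -2.62]
```

Request:
play_rows(moves=[[[0,0,0.003,0,-0.3,0,0.9],[0,0,0.006,0,-0.3,0,0.9],[0,0,0.0065,0,-0.3,0,0.9],[0,0,0.0065,0,-0.3,0,0.9],[0,0,0.0065,0,-0.3,0,-1]]])

```text
t: 7.65
ee_pos: [0.5111, -0.0528, 0.0207]
orientation: [[0.992, -0.13, 0.002], [-0.13, -0.992, 0.002], [0.002, -0.002, -1.0]]
force: [-0.3, -0.3, 1.5]
grip_width: 0.647
grip_force: 0.0
```

Request:
play_rows(moves=[[[0,0,0,0,0,0,-1],[0,0,0,0,0,0,-1],[0,0,0,0,0,0,-1],[0,0,-0.03,0,0,0,-1],[0,0,-0.06,0,0,0,-1]]])

```text
t: 8.07
ee_pos: [0.5094, -0.0525, 0.0795]
orientation: [[0.992, -0.128, -0.003], [-0.128, -0.992, 0.003], [-0.003, -0.002, -1.0]]
force: [1.5, -1.0, 0.1]
grip_width: 0.978
grip_force: 0.0
```

```bash
python3 -c "
from h import *
down([.51,-.0519,.09],172)"
```

```text
shift [ 0.0005 -0.0007 -0.0105] rot [  -0.28   -0.22 -179.33]
8.0667 [ 0.50939026 -0.05253052  0.07952867] [ 0.46  0.65 -0.67  2.17  0.75  0.58 -2.48]
```

Request:
play_rows(moves=[[[0,0,-0.01,0,0,-7.1,-1],[0,0,-0.02,0,0,-14.2,-1],[0,0,-0.02,0,0,-21.3,-1],[0,0,-0.02,0,0,-28.4,-1],[0,0,-0.02,0,0,-35.5,-1]]])

```text
t: 8.48
ee_pos: [0.5107, -0.0532, 0.1003]
orientation: [[0.879, 0.476, 0.002], [0.476, -0.879, 0.002], [0.002, -0.001, -1.0]]
force: [1.1, -0.4, 0.6]
grip_width: 0.998
grip_force: 0.0
```

Request:
play_rows(moves=[[[0,0,0,0,0,-7.1,-1],[0,0,0,0,0,-14.2,-1],[0,0,0,0,0,-21.3,-1],[0,0,0,0,0,-28.4,-1],[0,0,0,0,0,-35.5,-1]]])

```text
t: 8.9
ee_pos: [0.5105, -0.0531, 0.0999]
orientation: [[0.439, 0.898, 0.001], [0.898, -0.439, 0.002], [0.002, 0.0, -1.0]]
force: [-0.7, -0.3, -0.5]
grip_width: 1.001
grip_force: 0.0
```

Request:
play_rows(moves=[[[0,0,0,0,0,-7.1,-1],[0,0,0,0,0,-14.2,-1],[0,0,0,0,0,-21.3,-1],[0,0,0,0,0,-28.4,-1],[0,0,0,0,0,-35.5,-1]]])

```text
t: 9.32
ee_pos: [0.5105, -0.0532, 0.0999]
orientation: [[-0.164, 0.986, 0.001], [0.986, 0.164, 0.002], [0.002, 0.001, -1.0]]
force: [0.2, -1.1, 0.0]
grip_width: 1.0
grip_force: 0.0
```

Request:
play_rows(moves=[[[0,0,0,0,0,-7.1,-1],[0,0,0,0,0,-14.2,-1],[0,0,0,0,0,-21.3,-1],[0,0,0,0,0,-28.4,-1],[0,0,0,0,0,-35.5,-1]]])

```text
t: 9.73
ee_pos: [0.5104, -0.0532, 0.0998]
orientation: [[-0.706, 0.708, 0.001], [0.708, 0.706, 0.002], [0.001, 0.002, -1.0]]
force: [0.3, 0.3, 0.0]
grip_width: 1.002
grip_force: 0.0
```

Request:
play_rows(moves=[[[0,0,0,0,0,-7.1,-1],[0,0,0,0,0,-14.2,-1],[0,0,0,0,0,-21.3,-1],[0,0,0,0,0,-28.4,-1],[0,0,0,0,0,-35.5,-1]]])

```text
t: 10.15
ee_pos: [0.5104, -0.0532, 0.0998]
orientation: [[-0.986, 0.166, 0.001], [0.166, 0.986, 0.002], [-0.0, 0.002, -1.0]]
force: [0.1, 0.1, -1.0]
grip_width: 1.0
grip_force: 0.0
```

Run:
```python
from h import *
down([.51,-.0519,.09],172)
s,p,d=snap(6); R=s["orientation"]; C=cloud("wrist",d,s); down([.51,-.0519,.09],172)
for t in ["gauge_tip","gauge_glass"]:
    for r in imaging.spot_point(t,"wrist")[:1]:
        u,v=np.array(r["location"])*[640,400]; q=onplane("wrist",u,v,[0,0,.007 if "tip" in t else .022],[0,0,1],s); print(t,r["conf"],u,v,q,R.T@(q-s["ee_pos"]))
```

```text
shift [0.0006 0.0012 0.0098] rot [ 0.12  0.02 -1.55]
10.15 [ 0.51042371 -0.05316239  0.09979498] [ 0.77  0.88 -1.26  2.14  1.06  1.    0.3 ]
shift [0.0006 0.0012 0.0098] rot [ 0.12  0.02 -1.02]
10.2 [ 0.51039221 -0.05319104  0.0997496 ] [ 0.77  0.88 -1.26  2.14  1.06  1.    0.31]
gauge_glass 0.75 316.224 201.79999999999998 [ 0.50267718 -0.05385567  0.022     ] [ 0.00755239 -0.00213506  0.07778786]
```

View pics/w6.png

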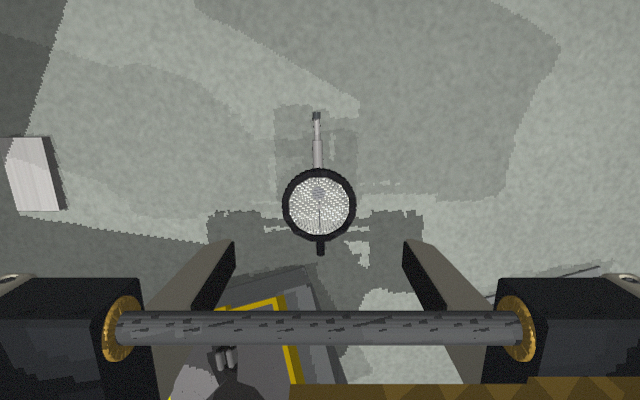

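The gauge is now seen with its stem up-image: bezel centre (319,205), tip (317,113), cap (320,253). I'm descending to regrasp it with a small correction.

Request:
play_rows(moves=[[[0.003,0,0.02,0,0,-0.6,-1],[0.005,0,0.045,0,0,-1.2,-1],[0.005,0,0.065,0,0,-1.2,-1],[0.005,0,0.078,0,0,-1.2,-1],[0.005,0,0.081,0,0,-1.2,-1]]])

```text
t: 10.72
ee_pos: [0.5047, -0.052, 0.0169]
orientation: [[-0.988, 0.155, -0.002], [0.155, 0.988, 0.002], [0.002, 0.002, -1.0]]
force: [0.3, -0.4, -0.4]
grip_width: 1.003
grip_force: 0.0
```

```bash
python3 -c "
from h import *
down([.505,-.0525,.0185],172)"
```

```text
shift [-0.0003 -0.0005 -0.0016] rot [ 0.11 -0.12 -0.91]
10.7167 [ 0.50473572 -0.05198935  0.01692881] [ 0.7   0.98 -1.15  2.19  1.25  0.93  0.16]
```

Request:
play_rows(moves=[[[0,0,-0.001,0,0,-0.7,0.9],[0,0,-0.001,0,0,-0.7,0.9],[0,0,-0.001,0,0,-0.7,0.9],[0,0,-0.001,0,0,-0.7,0.9],[0,0,-0.001,0,0,-0.7,0.9]]], newtons=25)

```text
t: 11.13
ee_pos: [0.5061, -0.0519, 0.0205]
orientation: [[-0.99, 0.139, 0.002], [0.139, 0.99, 0.002], [-0.002, 0.002, -1.0]]
force: [-0.1, -1.0, -0.5]
grip_width: 0.69
grip_force: 0.0
```

Request:
play_rows(moves=[[[0,0,0,0,0,0,0.9],[0,0,0,0,0,0,0.9],[0,0,0,0,0,0,0.9],[0,0,0,0,0,0,0.9],[0,0,0,0,0,0,0.9]]])

```text
t: 11.55
ee_pos: [0.5059, -0.052, 0.0202]
orientation: [[-0.99, 0.139, 0.001], [0.139, 0.99, 0.001], [-0.001, 0.002, -1.0]]
force: [-0.9, -1.4, 5.6]
grip_width: 0.612
grip_force: 25.0
```

Request:
play_rows(moves=[[[0,0,-0.02,0,0,0,0.9],[0,0,-0.05,0,0,0,0.9],[0,0,-0.09,0,0,0,0.9],[0,0,-0.13,0,0,0,0.9],[0,0,-0.15,0,0,0,0.9]]])

```text
t: 11.97
ee_pos: [0.5064, -0.0509, 0.1735]
orientation: [[-0.99, 0.138, 0.004], [0.138, 0.99, 0.003], [-0.004, 0.003, -1.0]]
force: [0.6, 0.6, -1.6]
grip_width: 0.606
grip_force: 25.0
```

Run:
```python
from kin import *
s,p,d=snap(7); R=s["orientation"]; print(s["t"],s["ee_pos"],np.round(s["joint_positions"],2),s["grip_width"],s["grip_force"])
gray=cv2.cvtColor(p,cv2.COLOR_BGR2GRAY); C=cloud("wrist",d,s)
Wm=(gray>150).astype(np.uint8); Wb=np.zeros_like(Wm); Wb[218:306,268:370]=Wm[218:306,268:370]
Wb=cv2.morphologyEx(Wb,cv2.MORPH_CLOSE,np.ones((9,9))); gc=max(cv2.findContours(Wb,0,1)[0],key=cv2.contourArea)[:,0]
from fit import circ
G=np.array([R.T@(onplane("wrist",u,v,s["ee_pos"]-R[:,2]*.004,R[:,2],s)-s["ee_pos"]) for u,v in gc])
print("glass tool",circ(G[:,:2]),R.T@(C[262,319]-s["ee_pos"]))
r=imaging.spot_point("gauge_tip","wrist")[:1]
for q in r:
    u,v=np.array(q["location"])*[640,400]; print("tip",u,v,R.T@(onplane("wrist",u,v,s["ee_pos"]+R[:,2]*.011,R[:,2],s)-s["ee_pos"]))
x,n,Rt=shelf(YAW); R2=Rt@Ro.from_euler("z",np.pi).as_matrix()
for h in (.11,.06,.005):
    P=W+h*n; q=ik(P,R2,s["joint_positions"],w=.01,qref=s["joint_positions"]); print(h,np.round(q[0],2),q[1:])
goto(W+.1*n-.0*x,R2)
```

```text
11.9667 [ 0.50644458 -0.05088804  0.17346221] [ 0.81  0.72 -1.26  2.09  0.85  0.99  0.51] 0.6059024561576972 25.000529417884536
glass tool (array([-0.00335414,  0.0015882 ]), np.float64(0.025835506215760924), 131) [-0.00397285 -0.00011152 -0.00121109]
tip 317.504 125.47999999999999 [ 0.06912134 -0.00101548  0.011     ]
0.11 [ 1.07  0.76 -1.28  2.21  1.49  0.61  0.51] (np.float64(5.083630444381314e-06), np.float64(0.010000817904749937))
0.06 [ 1.02  0.88 -1.28  2.2   1.63  0.7   0.41] (np.float64(4.242368963706561e-06), np.float64(0.010000427539775147))
0.005 [ 0.98  1.02 -1.28  2.17  1.75  0.8   0.36] (np.float64(3.7540847588363038e-06), np.float64(0.010000001181069695))
shift [-0.1046 -0.0803  0.0075] rot [ -3.83 -27.45 -15.46]
```

View pics/w7.png

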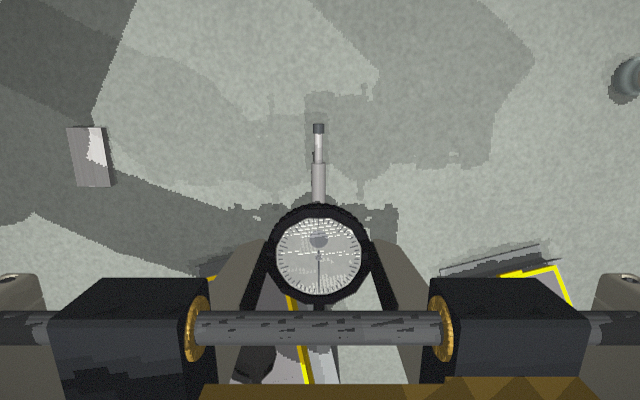

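The gauge is held straight: centre (319,257), tip (318,124). I'll check the pocket from w5 and simulate how the elbow drifts along the planned path, assuming pseudo-inverse control.

```bash
cat >> kin.py <<'E'
def jac(q):
    p,R=fk(q,B[1],B[2]); J=np.zeros((6,7))
    for i in range(7):
        d=q.copy(); d[i]+=1e-6; p2,R2=fk(d,B[1],B[2]); J[:3,i]=(p2-p)/1e-6; J[3:,i]=Ro.from_matrix(R2@R.T).as_rotvec()/1e-6
    return p,R,J
def sim(q,legs,N=60):
    """legs: list of (P,R) ; straight moves by clamped pinv"""
    global B
    B=B or pickle.load(open("kin.pkl","rb")); q=np.array(q,float); out=[]
    for P,Rt in legs:
        p0,R0,_=jac(q); rv=Ro.from_matrix(Rt@R0.T).as_rotvec()
        for k in range(1,N+1):
            for _ in range(3):
                p,R,J=jac(q); t=p0+(P-p0)*k/N; Rk=Ro.from_rotvec(rv*k/N).as_matrix()@R0
                e=np.r_[t-p,Ro.from_matrix(Rk@R.T).as_rotvec()]; q=np.clip(q+J.T@np.linalg.solve(J@J.T+1e-6*np.eye(6),e),LO,HI)
        out.append((np.round(q,2),np.abs(e).max()))
    return out
E
python3 - <<'E'
from kin import *
from fit import *
z=Ro.from_euler
s7=pickle.load(open("pics/w7.pkl","rb"))[0]
# reproduce rotation
q=[0.46,0.65,-0.67,2.17,0.75,0.58,-2.48]
B=pickle.load(open("kin.pkl","rb")); import kin; kin.B=B
p,R,_=jac(np.array(q)); Rs=[R@z("z",-a,degrees=True).as_matrix() for a in (90,177.5)]
print("repro (want .77 .88 -1.26 2.14 1.06 1.0 .3)",sim(q,[(p-[0,0,-.02],R),(p+[0,0,.02],Rs[0]),(p+[0,0,.02],Rs[1])])[-1])
x,n,Rt=shelf(YAW); R2=Rt@z("z",np.pi).as_matrix()
for o in sim(s7["joint_positions"],[(W+.1*n,R2),(W+.03*n,R2),(W+.004*n,R2)]): print(o)
L=[[255,12],[308,12],[308,45],[285,65],[278,105],[300,128],[302,190],[262,195]]
Rr=[[342,12],[405,12],[392,190],[342,195],[340,140],[370,115],[372,65],[342,45]]
s,p,d,C,c,nn_,ct=analyse(5,[L,Rr],(270,35,378,140),None,None)
S=Rt*[1,-1,-1]; S=np.c_[x,np.cross(n,x),n]
P=np.array([S.T@(onplane("wrist",u,v,c,n,s)-W) for u,v in ct]); print("pocket rel W (w5)",circ(P[:,:2]),P[:,2].mean())
E
```

```text
repro (want .77 .88 -1.26 2.14 1.06 1.0 .3) (array([ 0.79,  0.9 , -1.29,  2.14,  1.06,  1.03,  0.28]), np.float64(0.0026371022569698166))
(array([ 1.04,  0.75, -1.23,  2.21,  1.52,  0.58,  0.49]), np.float64(4.2752801299172916e-10))
(array([ 0.95,  0.88, -1.17,  2.19,  1.72,  0.64,  0.34]), np.float64(7.000459425704327e-11))
(array([ 0.93,  0.93, -1.15,  2.17,  1.78,  0.66,  0.3 ]), np.float64(5.814945747140143e-12))
plane c [ 0.63912564 -0.14452515  0.07351917] n [-0.46436488 -0.06394457  0.88333252] slope 27.95298539724821 yaw 7.840507990078799 0.0006711201428673188 15175
pocket rel W (w5) (array([0.00013987, 0.00107307]), np.float64(0.027228161148252255), 188) -0.0002975205734508907
```

```bash
cat >> h.py <<'E'
W=W+np.array([0,.001,0])
def relf(a,b,h,yaw=YAW):
    x,n,Rt=shelf(yaw); y=np.cross(n,x); s=arm.sense(); goto(W+a*x+b*y+h*n,Rt@np.diag([-1,-1,1.]),s)
    print("t",s["t"],"now",np.round(np.c_[x,y,n].T@(s["ee_pos"]-W),4),"F shelf",np.round(np.c_[x,y,n].T@s["force"],1),np.round(s["joint_positions"],2),round(s["grip_width"],3))
E
python3 -c "
from h import *
relf(-.0009,0,.08)"
```

```text
shift [-0.1126 -0.077   0.0256] rot [ -3.83 -27.45 -15.46]
t 12.0667 now [-0.0665  0.1047  0.1432] F shelf [-0.1  0.7 -1.4] [ 0.8   0.72 -1.26  2.09  0.85  0.99  0.51] 0.605
```

Request:
play_rows(moves=[[[-0.02,-0.014,-0.005,-0.7,-5,-2.8,0.9],[-0.042,-0.029,-0.008,-1.4,-10,-5.6,0.9],[-0.064,-0.044,-0.008,-2.1,-15,-8.4,0.9],[-0.086,-0.059,0,-2.8,-20,-11.2,0.9],[-0.105,-0.072,0.012,-3.5,-25,-14,0.9]]])

```text
t: 12.48
ee_pos: [0.5995, -0.1383, 0.1575]
orientation: [[-0.899, -0.112, 0.424], [-0.097, 0.994, 0.055], [-0.427, 0.008, -0.904]]
force: [2.0, -1.2, -2.4]
grip_width: 0.604
grip_force: 25.0
```

Request:
play_rows(moves=[[[-0.001,-0.005,0.01,-0.3,-2.4,-1.5,0.9],[-0.001,-0.005,0.013,-0.3,-2.4,-1.5,0.9],[-0.001,-0.005,0.013,-0.3,-2.4,-1.5,0.9],[-0.001,-0.005,0.013,-0.3,-2.4,-1.5,0.9],[-0.001,-0.005,0.013,-0.3,-2.4,-1.5,0.9]]])

```text
t: 12.9
ee_pos: [0.6065, -0.1403, 0.1472]
orientation: [[-0.879, -0.135, 0.457], [-0.119, 0.991, 0.064], [-0.461, 0.002, -0.887]]
force: [0.4, 0.2, -2.5]
grip_width: 0.606
grip_force: 25.0
```

```bash
python3 -c "
from h import *
relf(-.0009,0,.06)"
```

```text
shift [-0.0016 -0.0035  0.0197] rot [ 0.1  -0.52 -0.09]
t 12.9 now [-0.0023  0.0035  0.0798] F shelf [-0.8  0.2 -2.4] [ 0.99  0.76 -1.17  2.21  1.57  0.56  0.43] 0.606
```

Request:
play_rows(moves=[[[-0.0016,-0.0035,0.008,0.1,-0.5,0,0.9],[-0.0016,-0.0035,0.018,0.1,-0.5,0,0.9],[-0.0016,-0.0035,0.028,0.1,-0.5,0,0.9],[-0.0016,-0.0035,0.034,0.1,-0.5,0,0.9],[-0.0016,-0.0035,0.034,0.1,-0.5,0,0.9]]])

```text
t: 13.32
ee_pos: [0.624, -0.1419, 0.1169]
orientation: [[-0.875, -0.134, 0.465], [-0.118, 0.991, 0.063], [-0.469, 0.001, -0.883]]
force: [1.1, -0.1, -2.1]
grip_width: 0.602
grip_force: 25.0
```

Run:
```python
from h import *
relf(-.0009,0,.022)
s,p,d=snap(8); relf(-.0009,0,.022)
p2,_=imaging.camera("scene"); q=p2[205:295,205:310]; q=cv2.resize(q,None,fx=4,fy=4)
cv2.imwrite("pics/c8.png",np.hstack([cv2.resize(p[60:400,150:490],(360,360)),q[:360]]))
```

```text
shift [-0.0006  0.0005  0.023 ] rot [-0.01 -0.04 -0.09]
t 13.3167 now [-0.0014 -0.0005  0.045 ] F shelf [-0.  -0.3 -2.4] [ 0.95  0.83 -1.14  2.2   1.69  0.59  0.35] 0.602
shift [-0.0005  0.0004  0.0235] rot [-0.01 -0.02 -0.08]
t 13.3667 now [-0.0014 -0.0004  0.0455] F shelf [-1.5 -0.4 -0.9] [ 0.95  0.83 -1.14  2.2   1.69  0.59  0.35] 0.608
```

View pics/c8.png

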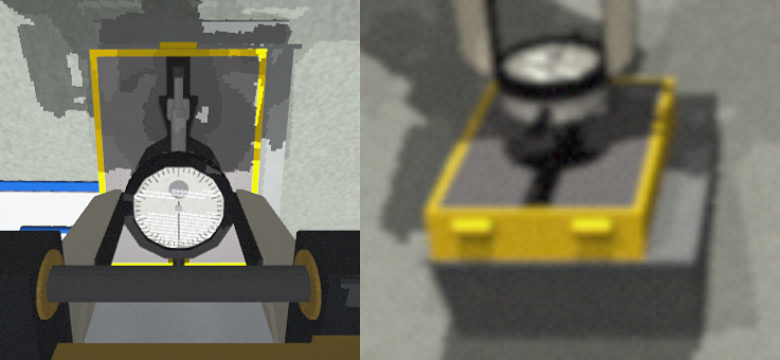

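The stem sits centrally over the channel, midway between the rims (px 236 and 400 against stem 319). I'm descending.

Request:
play_rows(moves=[[[-0.0005,0,0.008,0,0,0,0.9],[-0.0005,0,0.016,0,0,0,0.9],[-0.0005,0,0.022,0,0,0,0.9],[-0.0005,0,0.022,0,0,0,0.9],[-0.0005,0,0.022,0,0,0,0.9]]])

```text
t: 13.83
ee_pos: [0.6341, -0.1411, 0.0975]
orientation: [[-0.875, -0.134, 0.464], [-0.118, 0.991, 0.063], [-0.469, 0.001, -0.883]]
force: [-1.2, -0.3, -1.6]
grip_width: 0.611
grip_force: 25.0
```

```bash
python3 -c "
from h import *
relf(-.0009,0,.015)"
```

```text
shift [-0.0007  0.0011  0.0081] rot [-0.02 -0.05 -0.12]
t 13.8333 now [-0.0016 -0.001   0.0231] F shelf [-1.9 -0.2 -0.9] [ 0.93  0.87 -1.13  2.19  1.74  0.61  0.31] 0.611
```

Request:
play_rows(moves=[[[-0.0006,0.0008,0.002,0,0,0,0.9],[-0.0006,0.0008,0.004,0,0,0,0.9],[-0.0006,0.0008,0.006,0,0,0,0.9],[-0.0006,0.0008,0.006,0,0,0,0.9],[-0.0006,0.0008,0.006,0,0,0,0.9]]])

```text
t: 14.25
ee_pos: [0.6373, -0.1401, 0.093]
orientation: [[-0.875, -0.134, 0.465], [-0.118, 0.991, 0.063], [-0.469, -0.0, -0.883]]
force: [0.0, 0.4, -1.9]
grip_width: 0.609
grip_force: 25.0
```

```bash
python3 -c "
from h import *
relf(-.0009,0,.011)"
```

```text
shift [0.0001 0.0006 0.0065] rot [-0.06 -0.02 -0.11]
t 14.25 now [-0.0008 -0.0005  0.0175] F shelf [-0.8  0.4 -1.7] [ 0.92  0.89 -1.12  2.18  1.76  0.62  0.3 ] 0.609
```

Request:
play_rows(moves=[[[0,0.0003,0.001,0,0,0,0.9],[0,0.0003,0.002,0,0,0,0.9],[0,0.0003,0.003,0,0,0,0.9],[0,0.0003,0.003,0,0,0,0.9],[0,0.0003,0.003,0,0,0,0.9]]])

```text
t: 14.67
ee_pos: [0.6388, -0.1399, 0.0904]
orientation: [[-0.875, -0.133, 0.465], [-0.118, 0.991, 0.062], [-0.469, -0.0, -0.883]]
force: [-0.3, -1.6, -0.4]
grip_width: 0.608
grip_force: 25.0
```

```bash
python3 -c "
from h import *
relf(-.0009,0,.011)"
```

```text
shift [0.0002 0.0005 0.0035] rot [-0.09 -0.01 -0.11]
t 14.6667 now [-0.0007 -0.0005  0.0145] F shelf [-0.7 -1.5 -0.1] [ 0.92  0.89 -1.12  2.18  1.76  0.62  0.29] 0.608
```

Request:
play_rows(moves=[[[0,0.0003,0.001,0,0,0,0.9],[0,0.0003,0.002,0,0,0,0.9],[0,0.0003,0.003,0,0,0,0.9],[0,0.0003,0.003,0,0,0,0.9],[0,0.0003,0.003,0,0,0,0.9]]])

```text
t: 15.08
ee_pos: [0.6404, -0.1394, 0.0879]
orientation: [[-0.875, -0.133, 0.465], [-0.118, 0.991, 0.062], [-0.47, -0.001, -0.883]]
force: [0.8, -2.1, 2.1]
grip_width: 0.611
grip_force: 25.0
```

```bash
python3 -c "
from h import *
relf(-.0009,0,.008)"
```

```text
shift [0.0005 0.0002 0.0036] rot [-0.09  0.01 -0.11]
t 15.0833 now [-0.0004 -0.0002  0.0116] F shelf [ 1.4 -2.2  1.6] [ 0.92  0.9  -1.12  2.18  1.77  0.63  0.29] 0.611
```

Request:
play_rows(moves=[[[0,-0.0006,0.001,0,0,0,0.9],[0,-0.0006,0.001,0,0,0,0.3],[0,-0.0006,0.001,0,0,0,-0.3],[0,-0.0006,0.001,0,0,0,-0.6],[0,-0.0006,0.001,0,0,0,-0.6]]])

```text
t: 15.5
ee_pos: [0.6404, -0.1393, 0.0867]
orientation: [[-0.875, -0.134, 0.465], [-0.118, 0.991, 0.063], [-0.469, 0.001, -0.883]]
force: [-0.3, -0.9, 0.4]
grip_width: 0.745
grip_force: 0.0
```

Request:
play_rows(moves=[[[0,0,0,0,0,0,-0.6],[0,0,-0.015,0,0,0,-0.6],[0,0,-0.04,0,0,0,-0.6],[0,0,-0.07,0,0,0,1],[0,0,-0.07,0,0,0,1]]])

```text
t: 15.92
ee_pos: [0.6074, -0.1436, 0.1523]
orientation: [[-0.874, -0.135, 0.468], [-0.12, 0.991, 0.062], [-0.472, -0.002, -0.882]]
force: [0.5, -0.0, -0.7]
grip_width: 0.703
grip_force: 0.0
```

Run:
```python
from h import *
s,p,d=snap(9); relf(-.033,0,.045)
C=cloud("wrist",d,s); x,n,_=shelf(YAW); S=np.c_[x,np.cross(n,x),n]; Q=(C-W)@S
for a,b in [(-.0265,0),(.0265,0),(0,.0265),(0,-.0265),(-.019,.019),(.019,.019),(-.019,-.019),(.019,-.019)]:
    m=(np.hypot(Q[...,0]-a,Q[...,1]-b)<.002)&(d>0)&(Q[...,2]<.04)&(Q[...,2]>.0)
    print((a,b),m.sum(),np.round(np.percentile(Q[m][:,2],[20,50,80])*1000,1) if m.any() else "")
p2,_=imaging.camera("side")
cv2.imwrite("pics/c9.png",np.hstack([p[60:400,150:490],cv2.resize(p2[120:200,250:330],(340,340))]))
```

```text
shift [0.0333 0.0009 0.0375] rot [-0.2   0.11 -0.05]
t 15.9667 now [ 0.0002 -0.0008  0.0825] F shelf [-0.   0.3 -0.7] [ 0.99  0.76 -1.16  2.21  1.58  0.55  0.42] 0.66
(-0.0265, 0) 23 [16.5 17.  17.6]
(0.0265, 0) 17 [ 9.4  9.7 10.4]
(0, 0.0265) 18 [12.9 13.5 13.9]
(0, -0.0265) 19 [13.  13.7 13.8]
(-0.019, 0.019) 23 [15.7 16.  16.4]
(0.019, 0.019) 17 [10.  10.9 11.4]
(-0.019, -0.019) 24 [15.6 16.1 17. ]
(0.019, -0.019) 17 [10.5 11.  11.3]
```

View pics/c9.png

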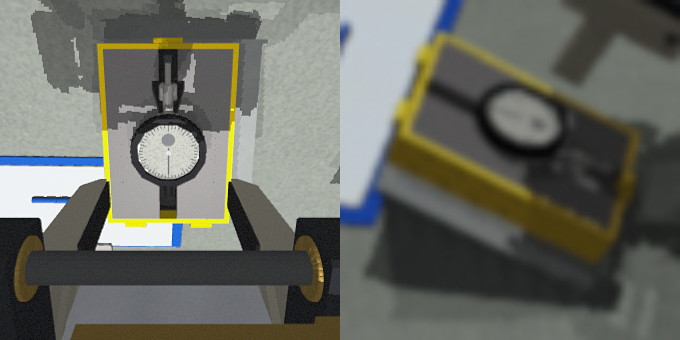

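The gauge rests in the pocket with its stem up on the clip: the rim is at 17 mm by the stem and 9.7 mm at the cap. Now I'll press with shut fingers on the rim next to the stem.

Request:
play_rows(moves=[[[0.01,0.0005,0,0,0,0,1],[0.02,0.0005,0,0,0,0,1],[0.03,0.0005,0,0,0,0,1],[0.0322,0.0005,0,0,0,0,1],[0.0322,0.0005,0.01,0,0,0,1]]], newtons=10)

```text
t: 16.43
ee_pos: [0.5839, -0.1469, 0.1244]
orientation: [[-0.875, -0.134, 0.465], [-0.118, 0.991, 0.063], [-0.469, -0.0, -0.883]]
force: [0.0, -0.7, 0.4]
grip_width: 0.26
grip_force: 0.0
```

Request:
play_rows(moves=[[[0,0,0.01,0,0,0,1],[0,0,0.025,0,0,0,1],[0,0,0.04,0,0,0,1],[0,0,0.046,0,0,0,1],[0,0,0.046,0,0,0,1]]])

```text
t: 16.85
ee_pos: [0.6062, -0.1432, 0.0824]
orientation: [[-0.876, -0.134, 0.464], [-0.117, 0.991, 0.064], [-0.468, 0.002, -0.884]]
force: [-0.7, -0.1, 0.3]
grip_width: 0.002
grip_force: 0.0
```

```bash
python3 -c "
from h import *
relf(-.032,0,.018)"
```

```text
shift [-0.0014 -0.0007  0.0049] rot [ 0.06 -0.1  -0.15]
t 16.85 now [-0.0334  0.0007  0.0229] F shelf [-0.5 -0.   0.6] [ 0.96  0.9  -1.14  2.25  1.84  0.64  0.22] 0.002
```

Request:
play_rows(moves=[[[-0.001,-0.0005,0.002,0,0,0,1],[-0.001,-0.0005,0.004,0,0,0,1],[-0.001,-0.0005,0.006,0,0,0,1],[-0.001,-0.0005,0.007,0,0,0,1],[-0.001,-0.0005,0.008,0,0,0,1]]])

```text
t: 17.27
ee_pos: [0.6105, -0.1439, 0.0781]
orientation: [[-0.875, -0.134, 0.466], [-0.118, 0.991, 0.062], [-0.47, -0.001, -0.883]]
force: [-5.0, -1.3, 8.6]
grip_width: 0.006
grip_force: 5.2
```

```bash
python3 -c "
from h import *
relf(-.032,0,.010)"
```

```text
shift [0.0003 0.0007 0.007 ] rot [-0.11  0.02 -0.08]
t 17.2667 now [-0.0317 -0.0007  0.017 ] F shelf [-0.5 -0.6 10. ] [ 0.95  0.91 -1.13  2.24  1.85  0.64  0.22] 0.006
```

Request:
play_rows(moves=[[[0.0003,0.0005,0.001,0,0,0,1],[0.0003,0.0005,0.0015,0,0,0,1],[0.0003,0.0005,0.002,0,0,0,1],[0.0003,0.0005,0.0025,0,0,0,1],[0.0003,0.0005,0.003,0,0,0,1]]])

```text
t: 17.68
ee_pos: [0.6111, -0.1437, 0.0751]
orientation: [[-0.875, -0.133, 0.465], [-0.118, 0.991, 0.061], [-0.469, -0.001, -0.883]]
force: [-4.2, -2.1, 4.9]
grip_width: 0.007
grip_force: 3.1
```

```bash
python3 -c "
from h import *
relf(-.032,0,.010)"
```

```text
shift [-0.0005  0.0005  0.0042] rot [-0.15 -0.02 -0.1 ]
t 17.6833 now [-0.0325 -0.0005  0.0142] F shelf [-1.6 -1.5  6.5] [ 0.95  0.91 -1.13  2.24  1.86  0.65  0.21] 0.007
```

Request:
play_rows(moves=[[[0,0.0003,0.001,0,0,0,1],[0,0.0003,0.0015,0,0,0,1],[0,0.0003,0.002,0,0,0,1],[0,0.0003,0.0025,0,0,0,1],[0,0.0003,0.003,0,0,0,1]]])

```text
t: 18.1
ee_pos: [0.6131, -0.1425, 0.0721]
orientation: [[-0.875, -0.134, 0.465], [-0.118, 0.991, 0.063], [-0.469, 0.0, -0.883]]
force: [0.7, -0.1, -0.4]
grip_width: 0.006
grip_force: 0.1
```

```bash
python3 -c "
from h import *
relf(-.032,0,.010)"
```

```text
shift [-0.0001 -0.0004  0.0005] rot [-0.05  0.   -0.11]
t 18.1 now [-0.0321  0.0004  0.0105] F shelf [ 0.4 -0.2 -0.7] [ 0.94  0.92 -1.13  2.24  1.86  0.65  0.21] 0.006
```

It snapped: the force dropped to zero at 10.5 mm. One gentle final press, then I'll lift and check.

Request:
play_rows(moves=[[[0,0,0.001,0,0,0,1],[0,0,0.002,0,0,0,1],[0,0,0.0028,0,0,0,1],[0,0,0.0028,0,0,0,1],[0,0,0.0028,0,0,0,1]]])

```text
t: 18.52
ee_pos: [0.6133, -0.1424, 0.071]
orientation: [[-0.875, -0.134, 0.466], [-0.12, 0.991, 0.061], [-0.47, -0.002, -0.883]]
force: [-16.7, -5.0, 26.7]
grip_width: 0.004
grip_force: 15.8
```

Request:
play_rows(moves=[[[0,0,-0.01,0,0,0,1],[0,0,-0.03,0,0,0,1],[-0.01,0,-0.06,0,0,0,1],[-0.02,0,-0.08,0,0,0,1],[-0.032,0,-0.08,0,0,0,1]]])

```text
t: 18.93
ee_pos: [0.6046, -0.1436, 0.1586]
orientation: [[-0.874, -0.134, 0.467], [-0.12, 0.991, 0.061], [-0.471, -0.002, -0.882]]
force: [0.3, -0.1, -0.9]
grip_width: 0.002
grip_force: 0.0
```

Run:
```python
from h import *
s,p,d=snap(10); relf(0,0,.08)
C=cloud("wrist",d,s); x,n,_=shelf(YAW); S=np.c_[x,np.cross(n,x),n]; Q=(C-W)@S
for a,b in [(-.0265,0),(.0265,0),(0,.0265),(0,-.0265),(-.019,.019),(.019,.019),(-.019,-.019),(.019,-.019)]:
    m=(np.hypot(Q[...,0]-a,Q[...,1]-b)<.002)&(d>0)&(Q[...,2]<.04)&(Q[...,2]>.0)
    print((a,b),m.sum(),np.round(np.percentile(Q[m][:,2],[20,50,80])*1000,1) if m.any() else "")
m=(abs(Q[...,0])<.06)&(abs(abs(Q[...,1])-.04)<.004)&(d>0)&(abs(Q[...,2])<.005); print("insert",np.median(Q[m][:,2])*1000)
cv2.imwrite("pics/c10.png",p[40:300,160:480])
```

```text
shift [ 0.0041 -0.0001  0.01  ] rot [-0.19  0.27 -0.03]
t 18.9833 now [0.0041 0.0001 0.09  ] F shelf [ 3.2 -0.7 -0.1] [ 0.99  0.73 -1.15  2.2   1.55  0.53  0.44] 0.004
(-0.0265, 0) 16 [ 7.5  9.9 10.2]
(0.0265, 0) 8 [ 9.5 10.  10.5]
(0, 0.0265) 17 [ 9.5 10.3 10.9]
(0, -0.0265) 22 [ 9.3  9.6 10.4]
(-0.019, 0.019) 21 [ 9.2  9.7 10.4]
(0.019, 0.019) 12 [ 9.1  9.8 10.1]
(-0.019, -0.019) 19 [ 8.5  9.8 10.6]
(0.019, -0.019) 14 [ 9.5  9.7 10.4]
insert 0.011168801452810531
```

View pics/c10.png

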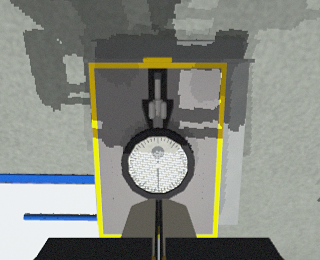

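The bezel rim reads 9.6–10.3 mm above the insert all round, where home is 10 mm. The stem (px 158,100) lies down in the clip, and the arm is clear, so I'm handing in.

```bash
python3 -c "
from bench import workorder
print(workorder.hand_in())"
```

```text
the job is handed in; nothing more can be done
None
```

The large gauge lies face up in the yellow case, stem snapped into the clip and bezel measured flush all round (rim 9.6–10.3 mm above the insert, home 10 mm); I handed the job in at about 19 s, and the verdict was not returned.

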